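# Hold the snap ring open at the mill spindle's groove

### The job

Reassemble the spice mill: stand the spindle upright on the wooden assembly plate, down between its four brass stop pins, and let go of it. Then take the red-handled ring pliers by squeezing their two grips together, which spreads the brass snap ring on their tips, bring the spread ring over the top end of the shaft and slide it down to the level of the black groove. Finish while still holding the pliers squeezed and level there, with the ring spread around the groove and not touching the shaft; do not let go, and leave the saucer rack, enamel pot and whisk where they are.

Things in the scene. Friction and masses are not known exactly. Their poses are not given: they have to be found in the camera images.
- spindle: Loose mill spindle, about 400 g, upright at the start: dark steel flange of diameter 70, 12 high; white cone above it (diameter 52 to 32, up to height 32); steel shaft of diameter 22 up to height 90, with a black groove (diameter 16) from height 58 to 70. Origin: centre of the underside; z up along the shaft. Round: yaw does not matter. Grip it across the shaft, near the top.
- groove (a point): Centre of the spindle's groove, on the shaft axis, 64 mm above the spindle's underside.
- shaft_top (a point): Centre of the shaft's top end, 90 mm above the spindle's underside.
- stage: Fixed wooden plate 150 x 150 x 12 mm, white disc in its middle; origin: centre of its underside, z up; its top is 12 mm above the origin. Four brass pins of diameter 10 with round tops stand 12 mm out of it, 45 mm from the middle along the diagonals: the spindle's flange fits between them with 5 mm to spare at each pin.
- rest: Fixed light wooden block 60 x 24 x 30 mm on which the pliers lie at the start; origin: centre of its underside; x along its length.
- pliers: Loose ring pliers, 120 g, lying level on the rest. Origin: centre of the underside, midway between the grips; x forward to the ring, y left, z up. Two red upright grips, each 44 long (x -22 to 22), 8 thick, 30 high (z 3 to 33), are 64 apart over their outer faces released, 48 fully squeezed. Dark middle bar 18 wide, x -28 to 55; arms and ring reach to x = 93.
- ring (a point): Centre of the brass snap ring on the pliers' tips: x = 80, y = 0, z = 14 mm in the pliers' frame; ring axis = pliers' z. Round section 5 mm, two halves, one on each tip. Closed, its inner diameter is 19, too small for the shaft; at full squeeze each half has moved 8 mm outwards along y, leaving about 4 to 6 mm clear round the shaft.
- jaw_l (a joint): Squeeze of the pliers: how far each grip has slid straight inwards (always equally) and each ring half outwards, in m; 0 released, 0.008 at the stop. Crossed arms join the grips to the tips. A spring pushes each grip out with 5.6 N released, 12 N at the stop; gripping with 20 to 25 N holds them at the stop.
- rack: Bystander: loose wooden rack 190 x 90 mm with four saucers of diameter 140 standing in it, 149 high in all; origin: centre of the underside.
- pot: Bystander: blue enamel pot with lid and knob, diameter 158, 143 high, side handles along its y; origin: centre of the underside.
- whisk: Bystander: steel whisk 270 long and 52 high lying along its x, handle towards -x; origin: underside, near the middle of its length.
Not all that is in view belongs to the job. Leave any blue or purple look-alike of the pliers alone.

How it is judged:
By the outcome, as a careful person would: the job done as asked, in the order asked, and still so for the second after the job is handed in, while the arm keeps its last pose, push and grip.
It also fails if it takes over 58 s, if anything falls off the work surface, if the arm or the gripper's body presses on something with over 40 N, if the wrist force passes 120 N, or if a joint passes its speed limit or range.

### The arm

A 7-joint arm with a two-finger parallel gripper is mounted at the origin on the work surface. World frame = base frame: x ahead of the robot, y to its left, z up, the work surface at z = 0. Lengths are in m, angles in degrees, forces in N, time in s.
With the tool pointing down it reaches from about 0.425 to 0.875 m from the base axis. Payload 4.7 kg.
Tool frame: the origin (TCP) lies midway between the tips of the shut fingers; the grasp point (between the pads) lies env.grip_point_offset behind it (env.grip_point_offset is the distance from the TCP to the grasp point, in m); x points along the fingers, y is the direction in which the jaws open and shut, and the axes are right-handed (so a half turn about x gives the same grasp; the last joint's range is limited). The gripper opens to 87 mm and grips with 3 to 60 N. Pads are 19 mm wide; open, the fingers measure 117 mm over their backs; the gripper's body (75 mm by 190 mm) begins 51 mm behind the grasp point.
Start: joints at [-62.332, 18.392, -4.016, 83.108, 1.295, 78.541, -3.26], TCP at [0.294, 0.58, 0.223] pointing down, gripper open.
Joint ranges: [-163.93, 163.93], [-17.29, 119.83], [-79.2, 71.16], [3.27, 140.29], [-89.18, 269.18], [5.43, 117.66], [-154.24, 154.24]. Speed limits (degrees/s): [147.25, 147.25, 180, 180, 180, 180, 180].

### API

Orientations are given as [roll, pitch, yaw] about the fixed x, y, z axes, in that order (R = Rz(yaw) Ry(pitch) Rx(roll)).
In Python, from cell import readout, read_camera, camera_params, sign_off, spot_in, pinpoint, env gives the robot as it stands.
- The arm moves only by the shell command python3 -m pendant 'ROWS' [OPENING] [FORCE]. ROWS is a JSON object of lists of equal length, an entry for each row: "xyz": the shift along the world's x, y, z in m, a list of three; "turn": the turn about the world's z in rad. A call has 1 to 10 rows; each row shifts and turns the pose as measured when the row begins; what a row does not reach is not made up. A row lasts 1/8 s, in which the tool goes at most 62.5 mm and 10.7 degrees, less where a joint would pass 70% of its speed; a pose out of reach is approached as far as the arm can. A call is refused whole if a number of a shift passes 0.0625 or a number of a turn 0.188, either way. A call with a gripper value outside its range is refused whole. OPENING is the opening, from 0 (shut) to 1 (fully open), set as the call begins (- or left out, the last holds). The fingers move at their own pace and stop on an object; FORCE is the grip in N (left out, the last holds). Time passes only in rows, so rows that do not move let the fingers close. It gives the time, the measured TCP pose, the force and the opening at its end, in the units of the state.
- readout.get_obs(): the state, without advancing time (a new reading comes with each control period).
- read_camera(name): name is "side" or "top"; returns the picture (384x512x3 uint8, red, green, blue); there is no depth.
- camera_params(name): a dict with "fx", "fy", "cx", "cy" (pixels), "rvec" (rotation vector, rad) and "tvec" (3), from world to camera coordinates, as OpenCV has them. Camera axes: x right, y down, z forward; pixel columns grow to the right and rows downward; lengths in m; the calibration is good to about 2 mm. A picture is of the moment at which its call begins. camera_params takes no time and is no camera call.
- sign_off(): hands the job in, once; it reports no verdict.
Trained networks look in the newest picture that a camera, given by its name, has taken for a name from the list of things; names that differ only in an ending like _2 or _b are one class to them, and where a whole thing is asked for, a point or a joint stands for the part that bears it (a point fixed in the world has none). Each returns a list of dicts, best first, with "score" (0 to 1); they miss things now and then, are a little off and sometimes report something else, mostly with a low value. They report only what shows in the picture. A call takes as long as a camera call. They do not tell look-alikes from the thing itself.
- spot_in(camera, name): "at" ([x, y, z] in m, in the coordinates of the camera as it stood for that picture, good to about 4 mm: the middle of the surface that is visible of it).
- pinpoint(camera, name): "at" ([x, y, z] in m, in the coordinates of the camera as it stood for that picture, good to about 4 mm: a listed point, or the origin of a listed thing).
The state is a dict: "time_s": time; "qpos": joint angles; "joint_velocities": joint speeds; "effort": joint torques, N m; "tool_pos": TCP position; "tool_rot": TCP orientation; "force": force on the tool from outside, world axes, zero at the start; "wrist_torque": the same for the moment, N m; "grip_width": finger opening in m.
Only numpy, scipy, OpenCV 4.12 (cv2) and the standard library are available. Lean on these libraries where they do the work, as an engineer would, in place of code of your own. Each camera call takes 0.05 s, during which the arm holds its last target.

## Working session

There is one attempt and no reset: what is moved stays moved. The work goes in short steps, Python scripts to look and compute and a shell command to move; the robot and the scene stay as the last step left them, time stands still between calls to the robot, and variables do not carry over. Pictures are saved under pics/ and viewed, and the job is handed in when it is done.

```bash
ls; mkdir -p pics
cat > h.py <<'E'
import numpy as np, cv2
from cell import readout, read_camera, camera_params, sign_off, spot_in, pinpoint, env
def snap(c,fn,sc=1.0,crop=None):
    im=read_camera(c); b=im[:,:,::-1].copy()
    if crop: x0,y0,x1,y1=crop; b=b[y0:y1,x0:x1]
    if sc!=1: b=cv2.resize(b,None,fx=sc,fy=sc,interpolation=cv2.INTER_CUBIC)
    cv2.imwrite('pics/'+fn,b); return im
def RT(c):
    p=camera_params(c); return cv2.Rodrigues(np.array(p['rvec'],float))[0],np.array(p['tvec'],float).ravel(),p
def c2w(c,a):
    R,t,p=RT(c); return R.T@(np.array(a)-t)
def proj(c,w):
    R,t,p=RT(c); q=R@np.array(w)+t; return np.array([p['fx']*q[0]/q[2]+p['cx'],p['fy']*q[1]/q[2]+p['cy']])
def ray(c,uv,z):
    R,t,p=RT(c); d=R.T@np.array([(uv[0]-p['cx'])/p['fx'],(uv[1]-p['cy'])/p['fy'],1]); o=-R.T@t
    return o+d*(z-o[2])/d[2]
def pp(c,n,f=pinpoint,k=3):
    for d in f(c,n)[:k]:
        w=c2w(c,d['at']); print(c,n,f.__name__,round(d['score'],2),w.round(4),proj(c,w).round(0))
E
python3 - <<'E'
from h import *
o=readout.get_obs(); print(o['time_s'],o['tool_pos'],o['tool_rot'],o['grip_width'],env.grip_point_offset)
for c in('side','top'):
    snap(c,c+'0.png',1.5)
    print(camera_params(c), (-RT(c)[0].T@RT(c)[1]).round(3))
    for n in('spindle','stage','pliers','ring','rest','rack','pot','whisk'): pp(c,n)
E
```

```text
pics
0.0 [0.29348992 0.57934666 0.22144935] [ -86.61317294   89.89021692 -113.47305127] 0.08669207247322584 0.0187
{'fx': 361.36696511814824, 'fy': 361.36696511814824, 'cx': 255.96951248533725, 'cy': 190.4512185664468, 'rvec': array([ 2.09213181, -0.48923295,  0.28039815]), 'tvec': array([-0.535747  ,  0.21504836,  1.12175313])} [ 0.101 -0.981  0.786]
side spindle call 0.65 [ 0.4954 -0.2707 -0.0006] [265. 266.]
side stage call 0.64 [ 0.5524 -0.0388  0.0027] [249. 219.]
side pliers call 0.56 [0.4342 0.2271 0.0011] [194. 191.]
side pliers call 0.56 [0.5976 0.3935 0.0059] [217. 164.]
side ring call 0.81 [0.6241 0.1833 0.0485] [241. 176.]
side ring call 0.65 [0.3984 0.2933 0.0198] [180. 182.]
side rest call 0.61 [0.564  0.2222 0.0018] [225. 184.]
side rack call 0.84 [ 5.129e-01  5.278e-01 -2.000e-04] [190. 157.]
side pot call 0.87 [ 0.5195 -0.5553  0.0008] [327. 335.]
side whisk call 0.63 [ 0.7715 -0.0014  0.0057] [296. 198.]
{'fx': 451.26289900978315, 'fy': 451.26289900978315, 'cx': 261.25033826398476, 'cy': 198.45348255249476, 'rvec': array([ 2.0968284 , -2.13686266,  0.2028432 ]), 'tvec': array([0.00214998, 0.60723044, 1.374564  ])} [ 0.329 -0.013  1.466]
top stage call 0.65 [ 0.5489 -0.0381  0.0017] [270. 219.]
top pliers call 0.71 [ 0.5994  0.3918 -0.    ] [140. 207.]
top pliers call 0.7 [0.5598 0.2252 0.0332] [189. 216.]
top pliers call 0.63 [ 0.4346  0.2266 -0.0051] [190. 256.]
top ring call 0.78 [0.6276 0.1791 0.0418] [203. 194.]
top ring call 0.71 [0.5943 0.3119 0.0152] [163. 207.]
top ring call 0.64 [0.3976 0.2941 0.0117] [168. 268.]
top rest call 0.52 [5.598e-01 2.251e-01 3.000e-04] [190. 217.]
top rack call 0.85 [0.5177 0.5243 0.0049] [ 98. 232.]
top pot call 0.89 [ 0.5191 -0.5573 -0.006 ] [429. 225.]
top whisk call 0.92 [ 0.7664 -0.0029  0.0019] [259. 155.]
```

View pics/side0.png

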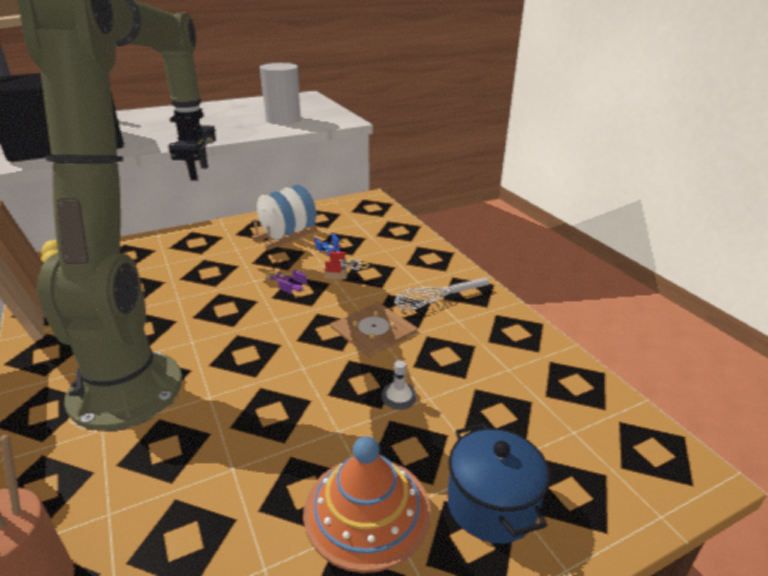

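View pics/top0.png

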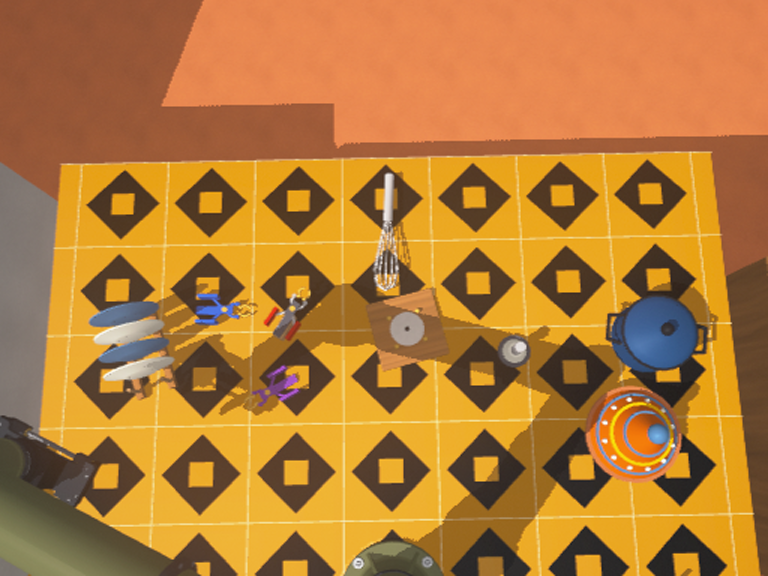

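Top view (×1.5): the red pliers are at about (287,315) and their ring at (303,292). The spindle is at (515,348) and the stage disc at (406,328). The blue (220,308) and purple (278,382) pliers are decoys. Next I'll refine these positions.

Run:
```python
from h import *
from scipy.spatial.transform import Rotation as R_
o=readout.get_obs(); R=R_.from_euler('xyz',o['tool_rot'],degrees=True).as_matrix(); print(R.round(3))
for c in('side','top'):
    for n in('spindle','shaft_top','groove','stage','ring','pliers'): pp(c,n)
    pp(c,'spindle',spot_in)
a=snap('top','t1.png',5,(165,175,285,255))
a=snap('top','t2.png',5,(310,195,400,265))
a=snap('side','s1.png',5,(190,150,290,280))
```

```text
[[ 0.     0.452  0.892]
 [ 0.     0.892 -0.452]
 [-1.     0.     0.   ]]
side spindle call 0.65 [ 0.4954 -0.2707 -0.0006] [265. 266.]
side shaft_top call 0.76 [ 0.4966 -0.2737  0.093 ] [267. 243.]
side groove call 0.88 [ 0.4972 -0.2692  0.0674] [266. 248.]
side stage call 0.64 [ 0.5524 -0.0388  0.0027] [249. 219.]
side ring call 0.81 [0.6241 0.1833 0.0485] [241. 176.]
side ring call 0.65 [0.3984 0.2933 0.0198] [180. 182.]
side pliers call 0.56 [0.4342 0.2271 0.0011] [194. 191.]
side pliers call 0.56 [0.5976 0.3935 0.0059] [217. 164.]
side spindle call 0.57 [ 0.4876 -0.2784  0.0205] [264. 263.]
top shaft_top call 0.58 [ 0.4989 -0.2702  0.0898] [347. 230.]
top groove call 0.63 [ 0.4962 -0.2689  0.0626] [345. 232.]
top stage call 0.65 [ 0.5489 -0.0381  0.0017] [270. 219.]
top ring call 0.78 [0.6276 0.1791 0.0418] [203. 194.]
top ring call 0.71 [0.5943 0.3119 0.0152] [163. 207.]
top ring call 0.64 [0.3976 0.2941 0.0117] [168. 268.]
top pliers call 0.71 [ 0.5994  0.3918 -0.    ] [140. 207.]
top pliers call 0.7 [0.5598 0.2252 0.0332] [189. 216.]
top pliers call 0.63 [ 0.4346  0.2266 -0.0051] [190. 256.]
top spindle call 0.77 [ 0.4937 -0.2638  0.0139] [341. 234.]
```

View pics/t1.png

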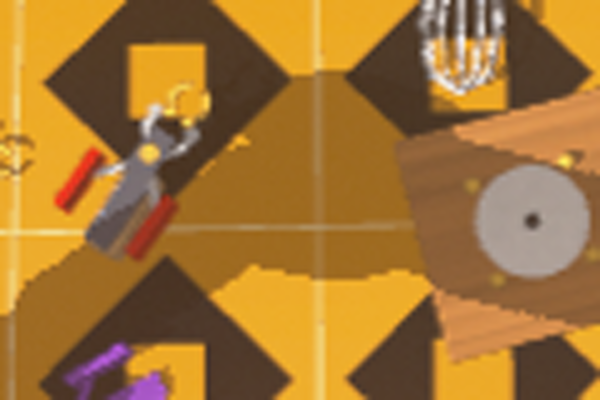

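View pics/t2.png

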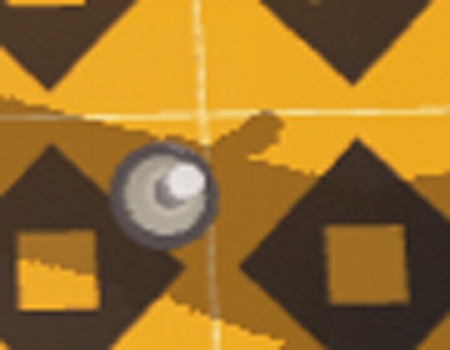

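View pics/s1.png

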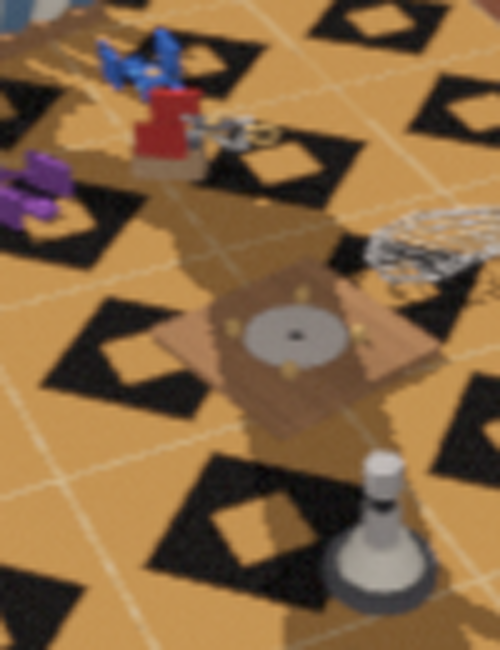

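Run:
```python
from h import *
def px(o,u): return (np.array(u)+.5)/5-.5+np.array(o)
T=(165,175);T2=(310,195);S=(190,150)
print('stage top',ray('top',px(T,(531.5,221)),.012).round(4),'side',ray('side',px(S,(295.5,336)),.012).round(4))
print('flange top',ray('top',px(T2,(163.5,195.5)),.012).round(4),'shafttop',ray('top',px(T2,(185,181)),.09).round(4),'side',ray('side',px(S,(384.5,462)),.09).round(4), ray('side',px(S,(379,567)),.009).round(4))
l=ray('top',px(T,(80,180)),.063);r=ray('top',px(T,(153,227)),.063);m=(l+r)/2
g=ray('top',px(T,(187,103)),.044);print('grips',l.round(4),r.round(4),'mid',m.round(4),'ring',g.round(4))
d=g-m;print(np.hypot(*d[:2]),np.degrees(np.arctan2(d[1],d[0])), 'grip yaw',np.degrees(np.arctan2(*(l-r)[[1,0]]))-90)
for p in [((97,155),(64,207)),((170,200),(135,253))]:
    a=ray('top',px(T,p[0]),.063);b=ray('top',px(T,p[1]),.063);print(np.degrees(np.arctan2(*(a-b)[[1,0]])))
```

```text
stage top [ 0.5484 -0.0394  0.012 ] side [ 0.5509 -0.0378  0.012 ]
flange top [ 0.4954 -0.269   0.012 ] shafttop [ 0.4951 -0.2688  0.09  ] side [ 0.499  -0.2677  0.09  ] [ 0.4963 -0.2696  0.009 ]
grips [0.5724 0.2459 0.063 ] [0.5415 0.1995 0.063 ] mid [0.5569 0.2227 0.063 ] ring [0.6246 0.1813 0.044 ]
0.07936971374608513 -31.469628070096544 grip yaw -33.61588111491268
-31.689075983289143
-33.1133558673308
```

```bash
python3 -m pendant '{"xyz":[[0.035,-0.05,0],[0.035,-0.05,0],[0.035,-0.05,0],[0.035,-0.05,0],[0.035,-0.05,0],[0.005,-0.06,0],[0.005,-0.06,0],[0.005,-0.06,0],[0.005,-0.06,0],[0.005,-0.06,0]],"turn":[0,0,0,0,0,0,0,0,0,0]}' 1 20
```

```text
time_s: 3.0
tool_pos: [0.4947, 0.018, 0.2236]
tool_rot: [78.1, 89.6, 51.9]
force: [1.1, -0.7, 0.3]
grip_width: 0.0867
```

```bash
python3 -m pendant '{"xyz":[[0,-0.06,0],[0,-0.06,0],[0,-0.06,0],[0,-0.06,0],[0.001,-0.05,0],[0,-0.01,0]],"turn":[0,0,0,0,0,0]}'
```

```text
time_s: 3.75
tool_pos: [0.4936, -0.2966, 0.2262]
tool_rot: [45.0, 89.3, 18.4]
force: [-0.2, 1.0, 0.5]
grip_width: 0.0869
```

```bash
python3 -m pendant '{"xyz":[[0.002,0.027,-0.04],[0,0,-0.03],[0,0,0]],"turn":[0,0,0]}'
```

```text
time_s: 4.12
tool_pos: [0.4964, -0.268, 0.1553]
tool_rot: [46.6, 89.2, 20.0]
force: [-0.0, 0.4, 0.1]
grip_width: 0.087
```

Run:
```python
from h import *
from scipy.spatial.transform import Rotation as R_
o=readout.get_obs(); R=R_.from_euler('xyz',o['tool_rot'],degrees=True).as_matrix(); print(o['tool_pos'],R.round(3))
for c in ('side','top'):
    snap(c,c+'2.png',1.5)
    for n in ('shaft_top','groove','spindle'): pp(c,n)
```

```text
[ 0.49641857 -0.26795575  0.15527394] [[ 0.013  0.448  0.894]
 [ 0.005  0.894 -0.448]
 [-1.     0.01   0.009]]
side shaft_top call 0.91 [ 0.4952 -0.2733  0.0911] [266. 243.]
side groove call 0.64 [ 0.4993 -0.2689  0.0659] [267. 248.]
side groove call 0.51 [0.7708 0.002  0.0059] [295. 198.]
side spindle call 0.75 [ 4.974e-01 -2.691e-01  4.000e-04] [266. 265.]
top shaft_top call 0.63 [ 0.4972 -0.272   0.0917] [348. 230.]
top groove call 0.45 [ 0.4938 -0.2668  0.0614] [344. 232.]
top spindle call 0.75 [ 0.4934 -0.2717  0.0006] [343. 235.]
```

View pics/side2.png

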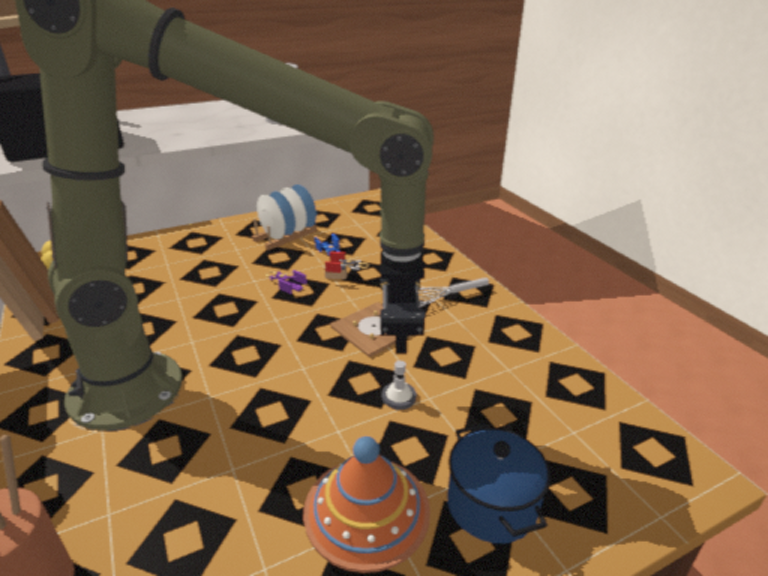

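Side view: the gripper is directly above the spindle, with the shaft top at (400,366). I'll descend and grip.

```bash
python3 -m pendant '{"xyz":[[0,-0.001,-0.04],[0,0,-0.04],[0,0,-0.014],[0,0,0]],"turn":[0,0,0,0]}'; python3 -m pendant '{"xyz":[[0,0,0],[0,0,0],[0,0,0],[0,0,0]],"turn":[0,0,0,0]}' 0 25
```

```text
time_s: 5.03
tool_pos: [0.5004, -0.2722, 0.0652]
tool_rot: [28.2, 88.6, 1.5]
force: [0.6, 0.3, -0.4]
grip_width: 0.0869
time_s: 5.52
tool_pos: [0.5032, -0.2736, 0.0695]
tool_rot: [24.3, 88.2, -2.4]
force: [0.5, -0.7, -0.5]
grip_width: 0.0546
```

```bash
python3 -m pendant '{"xyz":[[-0.006,0.003,-0.009],[0,0,-0.001],[0,0,-0.001]],"turn":[0,0,0]}'
```

```text
time_s: 5.9
tool_pos: [0.4965, -0.2702, 0.0577]
tool_rot: [24.9, 88.2, -1.8]
force: [-0.4, 0.3, -0.3]
grip_width: 0.0249
```

```bash
python3 -c "
from h import *
from scipy.spatial.transform import Rotation as R_
o=readout.get_obs(); R=R_.from_euler('xyz',o['tool_rot'],degrees=True).as_matrix(); print(o['tool_pos'],o['joint_velocities'],R.round(3))"
```

```text
[ 0.4965245 -0.2701928  0.0576903] [ 0.16512704  0.84680048 -0.37263518  1.26027809 -0.47533172 -0.8431925
  0.46542715] [[ 0.031  0.449  0.893]
 [-0.001  0.893 -0.45 ]
 [-1.     0.013  0.028]]
```

```bash
python3 -m pendant '{"xyz":[[0,0,0],[0,0,0]],"turn":[0,0]}'; python3 -m pendant '{"xyz":[[0,0,0.01],[0,0,0.02],[0,0,0.03],[0,0,0.03]],"turn":[0,0,0,0]}' 0 30
```

```text
time_s: 6.15
tool_pos: [0.4964, -0.2699, 0.0574]
tool_rot: [25.5, 88.3, -1.2]
force: [-0.1, -0.9, 0.5]
grip_width: 0.0212
time_s: 6.65
tool_pos: [0.4921, -0.2684, 0.1465]
tool_rot: [32.1, 88.8, 5.3]
force: [0.9, 0.1, -2.7]
grip_width: 0.0208
```

Run:
```python
from h import *
from scipy.spatial.transform import Rotation as R_
o=readout.get_obs(); R=R_.from_euler('xyz',o['tool_rot'],degrees=True).as_matrix(); print(o['tool_pos'],R.round(3))
for c in ('side','top'):
    snap(c,c+'3.png',1.5)
    for n in ('shaft_top','groove','spindle'): pp(c,n,k=1)
```

```text
[ 0.49214952 -0.26836859  0.14653514] [[ 0.02   0.45   0.893]
 [ 0.002  0.893 -0.45 ]
 [-1.     0.011  0.017]]
side spindle call 0.81 [ 0.4951 -0.2652  0.0899] [265. 242.]
top shaft_top call 0.61 [ 0.495  -0.2679  0.178 ] [352. 227.]
top groove call 0.48 [ 0.552  -0.0392  0.0048] [271. 218.]
top spindle call 0.43 [ 0.4938 -0.2703  0.0871] [347. 231.]
```

View pics/side3.png

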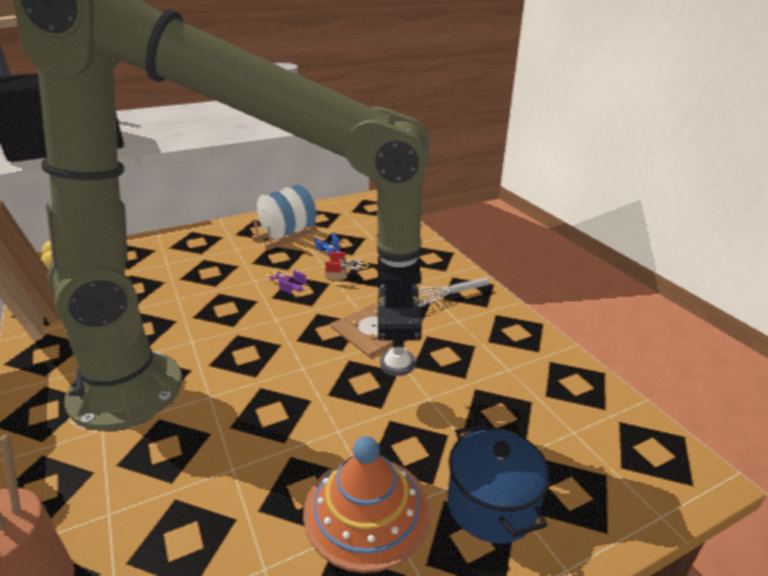

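```bash
python3 -m pendant '{"xyz":[[0.013,0.053,0.0],[0.013,0.053,0],[0.013,0.053,0],[0.013,0.045,0],[0.002,0.01,0],[0,0,0]],"turn":[0,0,0,0,0,0]}'
```

```text
time_s: 7.8
tool_pos: [0.5423, -0.0492, 0.1383]
tool_rot: [24.8, 89.5, -2.2]
force: [-0.7, -1.1, -4.9]
grip_width: 0.0208
```

```bash
python3 -m pendant '{"xyz":[[0.005,0.01,-0.02],[0,0,-0.02],[0,0,0]],"turn":[0,0,0]}'
```

```text
time_s: 8.18
tool_pos: [0.5461, -0.0449, 0.0966]
tool_rot: [5.7, 89.5, -21.7]
force: [-0.4, -0.0, -4.6]
grip_width: 0.0204
```

Run:
```python
from h import *
o=readout.get_obs(); print(o['tool_pos'])
for c in ('side','top'):
    im=snap(c,c+'4.png',6,(190,150,290,250) if c=='side' else (220,170,320,270))
    for n in ('shaft_top','groove','spindle','stage'): pp(c,n,k=2)
```

```text
[ 0.5461129  -0.04492234  0.09657482]
side shaft_top call 0.75 [ 0.5432 -0.05    0.1287] [248. 192.]
side shaft_top call 0.38 [ 0.5478 -0.0439  0.105 ] [249. 196.]
side groove call 0.54 [ 0.5444 -0.0443  0.1061] [248. 196.]
side spindle call 0.54 [ 0.5491 -0.0472  0.0393] [249. 212.]
side stage call 0.77 [ 0.5497 -0.0389  0.0018] [249. 219.]
top shaft_top call 0.62 [ 7.686e-01  2.000e-04 -9.000e-04] [258. 155.]
top spindle call 0.5 [ 0.7678 -0.0042 -0.0026] [259. 155.]
```

View pics/side4.png

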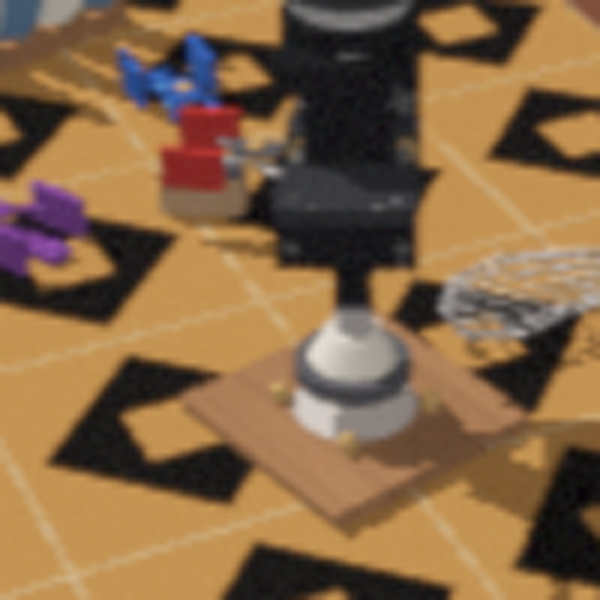

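View pics/top4.png

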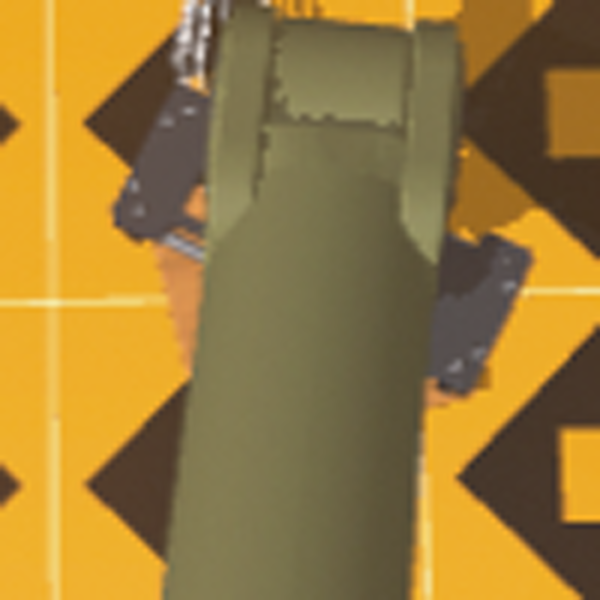

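Run:
```python
from h import *
b=cv2.imread('pics/side4.png')
def poly(c,z,r,col):
    a=np.linspace(0,2*np.pi,73)
    P=np.array([proj('side',(c[0]+r*np.cos(t),c[1]+r*np.sin(t),z)) for t in a])
    P=(P-np.array([190,150])+.5)*6-.5
    cv2.polylines(b,[P.round().astype(int)],True,col,1); print(P[:,0].min().round(),P[:,0].max().round(),P[:,1].min().round(),P[:,1].max().round())
zb=.0391
c=(0.547,-0.0447)
poly(c,zb,.035,(0,255,0));poly(c,zb+.012,.035,(0,255,0));poly(c,zb+.032,.016,(0,255,0))
for k in range(1): poly((0.550,-0.0385),.012,.0285,(255,0,255))
cv2.imwrite('pics/o4.png',b)
```

```text
294.0 413.0 340.0 410.0
294.0 413.0 324.0 393.0
326.0 381.0 314.0 345.0
306.0 402.0 376.0 433.0
```

View pics/o4.png

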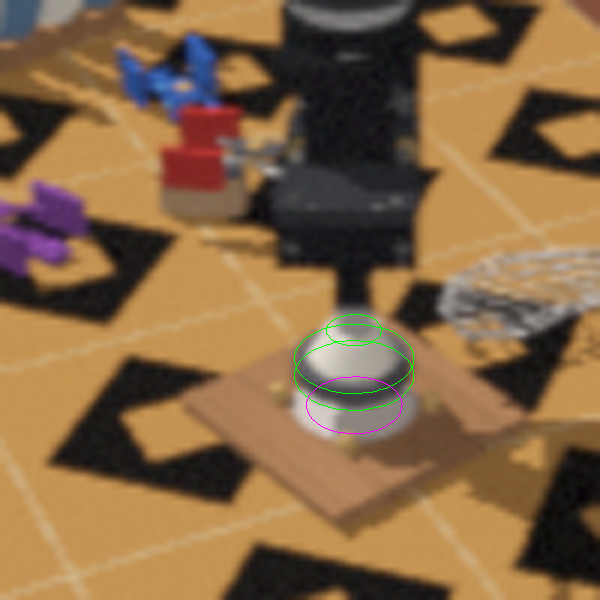

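```bash
python3 -m pendant '{"xyz":[[0.002,0.0045,-0.004],[0,0,-0.004],[0,0,-0.001]],"turn":[0,0,0]}'
python3 - <<'E'
from h import *
o=readout.get_obs(); print(o['tool_pos'])
b=cv2.resize(read_camera('side')[:,:,::-1][180:240,210:290].copy(),None,fx=10,fy=10,interpolation=cv2.INTER_CUBIC)
cv2.imwrite('pics/s5.png',b)
E
```

```text
time_s: 9.05
tool_pos: [0.5505, -0.0374, 0.0891]
tool_rot: [20.7, 89.3, -6.4]
force: [0.4, 0.3, -4.3]
grip_width: 0.021
[ 0.55048261 -0.03744312  0.08913607]
```

View pics/s5.png

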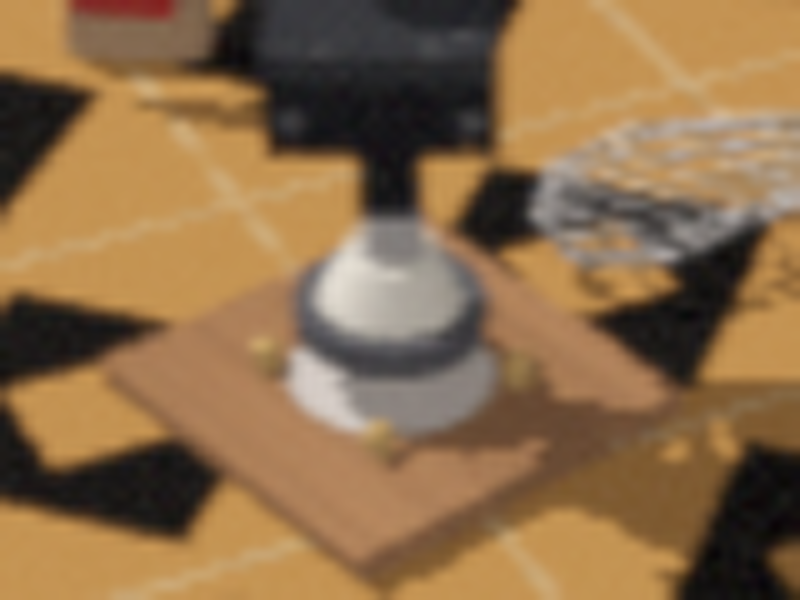

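Run:
```python
from h import *
def ext(c,z,r):
    a=np.linspace(0,2*np.pi,361)
    P=np.array([proj('side',(c[0]+r*np.cos(t),c[1]+r*np.sin(t),z)) for t in a])
    P=(P-np.array([210,180])+.5)*10-.5
    return np.r_[P.min(0),P.max(0)].round(0)
S=np.array([0.550,-0.0385])
for r in (.033,.035,.037): print('disc',r,ext(S,.012,r))
for c in (S,S+[0.001,0],S+[0,.002],S-[0,.002],(.551,-.037)):
    print('flange bot',c,ext(c,.0316,.035),'top',ext(c,.0436,.035))
for k in range(4):
  pass
# pins: solve stage yaw & centre from pin-top pixels
from scipy.optimize import least_squares
obs=np.array([(265,345),(523,365),(380,430)])
def f(p):
    out=[]
    for j,o in zip((0,1,2),obs):
        a=p[2]+j*np.pi/2
        w=(p[0]+.045*np.cos(a),p[1]+.045*np.sin(a),.021)
        out.append((w))
    return out
# assign by angle: order left(-x), front(-y), right(+x)
order=[(0,np.pi),(2,-np.pi/2),(1,0)]
def g(p):
    e=[]
    for i,a in order:
        a=a+p[2]; q=(proj('side',(p[0]+.045*np.cos(a),p[1]+.045*np.sin(a),.021))-[210,180]+.5)*10-.5
        e+=list(q-obs[i])
    return e
s=least_squares(g,[.55,-.0385,0]); print(s.x,np.round(s.fun,1))
```

```text
disc 0.033 [298. 320. 482. 430.]
disc 0.035 [292. 317. 488. 434.]
disc 0.037 [287. 314. 493. 437.]
flange bot [ 0.55   -0.0385] [292. 273. 488. 389.] top [291. 246. 489. 361.]
flange bot [ 0.551  -0.0385] [294. 273. 491. 388.] top [293. 246. 491. 360.]Traceback (most recent call last):
  File "<stdin>", line 10, in <module>
  File "<stdin>", line 4, in ext
  File "h.py", line 13, in proj
    R,t,p=RT(c); q=R@np.array(w)+t; return np.array([p['fx']*q[0]/q[2]+p['cx'],p['fy']*q[1]/q[2]+p['cy']])
          ~~^^^
  File "h.py", line 9, in RT
    p=camera_params(c); return cv2.Rodrigues(np.array(p['rvec'],float))[0],np.array(p['tvec'],float).ravel(),p
ValueError: time passes only in moves, steps and waits
```

```bash
python3 - <<'E'
import re
s=open('h.py').read()
s=s.replace("def RT(c):\n    p=camera_params(c); return","_C={}\ndef RT(c):\n    if c not in _C: _C[c]=camera_params(c)\n    p=_C[c]; return")
open('h.py','w').write(s)
E
cat > fit.py <<'E'
from h import *
from scipy.optimize import least_squares
def ext(c,z,r):
    a=np.linspace(0,2*np.pi,361)
    P=np.array([proj('side',(c[0]+r*np.cos(t),c[1]+r*np.sin(t),z)) for t in a])
    P=(P-np.array([210,180])+.5)*10-.5
    return np.r_[P.min(0),P.max(0)].round(0)
obs=np.array([(265,345),(523,365),(380,430)])
order=[(0,np.pi),(2,-np.pi/2),(1,0)]
def g(p):
    e=[]
    for i,a in order:
        a=a+p[2]; q=(proj('side',(p[0]+.045*np.cos(a),p[1]+.045*np.sin(a),.021))-[210,180]+.5)*10-.5
        e+=list(q-obs[i])
    return e
s=least_squares(g,[.55,-.0385,0]); print(s.x,np.round(s.fun,1))
S=s.x[:2]
print('disc',ext(S,.012,.037))
for d in ((0,0),(0.002,0),(0,.002),(0,-.002)): print(d,ext(S+d,.0316,.035))
E
python3 fit.py
```

```text
[ 0.55115983 -0.03950855 -0.56509858] [ 4.4  1.3 -1.   1.  -3.4 -2. ]
disc [291. 315. 497. 438.]
(0, 0) [296. 274. 492. 390.]
(0.002, 0) [301. 273. 498. 388.]
(0, 0.002) [293. 271. 490. 387.]
(0, -0.002) [298. 277. 495. 393.]
```

Run:
```python
from h import *
im=snap('side','s6.png',10,(210,180,290,240))
print(readout.get_obs()['tool_pos'])
g=im.astype(int).sum(2)//3
for u in (247,249,251): print(u,[(v,g[v,u]) for v in range(200,227)])
for v in (211,213): print(v,[(u,g[v,u]) for u in range(234,264)])
```

```text
[ 0.55060837 -0.03741251  0.08936299]
247 [(200, np.int64(34)), (201, np.int64(76)), (202, np.int64(129)), (203, np.int64(135)), (204, np.int64(138)), (205, np.int64(145)), (206, np.int64(184)), (207, np.int64(197)), (208, np.int64(189)), (209, np.int64(186)), (210, np.int64(182)), (211, np.int64(180)), (212, np.int64(176)), (213, np.int64(152)), (214, np.int64(105)), (215, np.int64(76)), (216, np.int64(67)), (217, np.int64(82)), (218, np.int64(127)), (219, np.int64(132)), (220, np.int64(133)), (221, np.int64(139)), (222, np.int64(157)), (223, np.int64(142)), (224, np.int64(120)), (225, np.int64(115)), (226, np.int64(127))]
249 [(200, np.int64(27)), (201, np.int64(69)), (202, np.int64(121)), (203, np.int64(127)), (204, np.int64(127)), (205, np.int64(130)), (206, np.int64(151)), (207, np.int64(190)), (208, np.int64(174)), (209, np.int64(172)), (210, np.int64(168)), (211, np.int64(169)), (212, np.int64(167)), (213, np.int64(144)), (214, np.int64(102)), (215, np.int64(78)), (216, np.int64(64)), (217, np.int64(79)), (218, np.int64(127)), (219, np.int64(131)), (220, np.int64(131)), (221, 
[... 1332 characters left out ...]
 (262, np.int64(132)), (263, np.int64(133))]
213 [(234, np.int64(130)), (235, np.int64(134)), (236, np.int64(138)), (237, np.int64(133)), (238, np.int64(127)), (239, np.int64(111)), (240, np.int64(87)), (241, np.int64(84)), (242, np.int64(91)), (243, np.int64(104)), (244, np.int64(124)), (245, np.int64(135)), (246, np.int64(147)), (247, np.int64(152)), (248, np.int64(147)), (249, np.int64(144)), (250, np.int64(139)), (251, np.int64(129)), (252, np.int64(112)), (253, np.int64(90)), (254, np.int64(74)), (255, np.int64(63)), (256, np.int64(60)), (257, np.int64(65)), (258, np.int64(93)), (259, np.int64(116)), (260, np.int64(121)), (261, np.int64(122)), (262, np.int64(123)), (263, np.int64(126))]
```

```bash
python3 -m pendant '{"xyz":[[-0.001,-0.002,-0.006],[0,0,-0.004],[0,0,-0.003]],"turn":[0,0,0]}'
```

```text
time_s: 9.52
tool_pos: [0.5497, -0.0398, 0.0757]
tool_rot: [21.5, 89.2, -5.7]
force: [0.4, -0.6, -3.6]
grip_width: 0.021
```

```bash
python3 -m pendant '{"xyz":[[0,0.001,-0.003],[0,0,-0.003],[0,0,-0.002]],"turn":[0,0,0]}'
```

```text
time_s: 9.9
tool_pos: [0.5494, -0.0386, 0.0694]
tool_rot: [27.0, 89.3, -0.2]
force: [-8.8, 0.6, 18.8]
grip_width: 0.0206
```

```bash
python3 -m pendant '{"xyz":[[0,0,0.0005]],"turn":[0]}'
python3 - <<'E'
from h import *
im=snap('side','s7.png',10,(210,180,290,240))
print(readout.get_obs()['tool_pos'],readout.get_obs()['force'])
E
```

```text
time_s: 10.02
tool_pos: [0.5498, -0.0386, 0.0705]
tool_rot: [27.8, 89.3, 0.6]
force: [-0.0, -0.4, -3.8]
grip_width: 0.0207
[ 0.54987361 -0.03858374  0.07050014] [ 0.7159545  -0.71810023 -3.66470935]
```

View pics/s7.png

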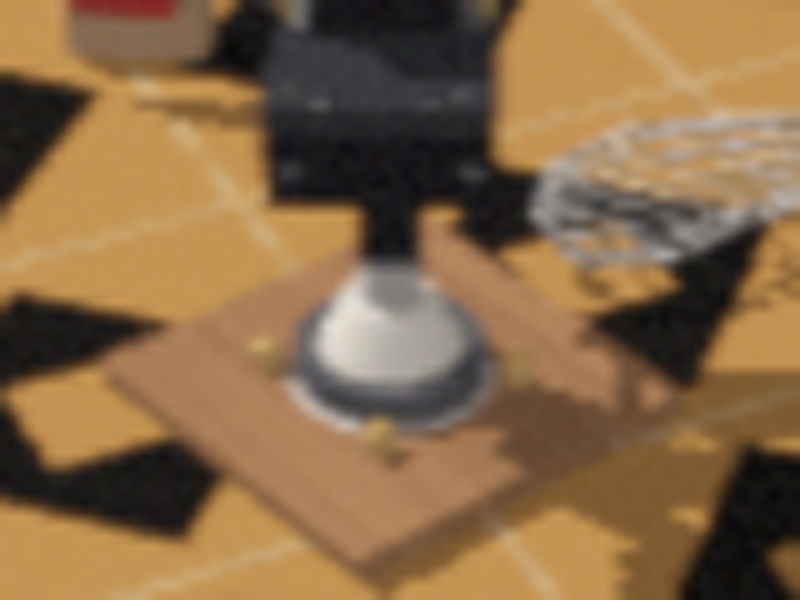

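```bash
python3 -m pendant '{"xyz":[[0,0,-0.001],[0,0,0],[0,0,0],[0,0,0]],"turn":[0,0,0,0]}' 1; python3 -m pendant '{"xyz":[[0,0,0.02],[0,0,0.03],[0,0,0.04],[0,0,0.03]],"turn":[0,0,0,0]}'
```

```text
time_s: 10.58
tool_pos: [0.5515, -0.0386, 0.0704]
tool_rot: [27.5, 89.1, 0.3]
force: [-0.5, 0.4, 0.2]
grip_width: 0.0532
time_s: 11.08
tool_pos: [0.5491, -0.0386, 0.191]
tool_rot: [22.2, 89.4, -5.0]
force: [1.2, -0.3, 0.4]
grip_width: 0.0859
```

```bash
python3 -m pendant '{"xyz":[[0.002,0.05,0],[0.002,0.055,0],[0.002,0.055,0],[0.002,0.05,0],[0,0.02,0],[0,0,0]],"turn":[-0.03,-0.03,-0.03,0,0,0]}'
python3 - <<'E'
from h import *
from scipy.spatial.transform import Rotation as R_
o=readout.get_obs(); R=R_.from_euler('xyz',o['tool_rot'],degrees=True).as_matrix(); print(o['time_s'],o['tool_pos'],R.round(3),np.degrees(np.arctan2(R[1,1],R[0,1])))
for c in('side','top'):
    snap(c,c+'8.png',1.5)
    for n in ('shaft_top','groove','spindle','stage','pliers','ring'): pp(c,n)
E
```

```text
time_s: 11.82
tool_pos: [0.5591, 0.1957, 0.1958]
tool_rot: [30.0, 88.8, -2.8]
force: [-0.3, 0.1, -0.2]
grip_width: 0.0869
11.825 [0.55905861 0.19574149 0.19579083] [[ 0.02   0.542  0.84 ]
 [-0.001  0.84  -0.542]
 [-1.     0.01   0.017]] 57.182504756511904
side shaft_top call 0.56 [ 0.5475 -0.0378  0.1044] [248. 195.]
side shaft_top call 0.35 [0.558  0.2169 0.0338] [223. 179.]
side groove call 0.66 [ 0.5511 -0.0382  0.0797] [249. 201.]
side groove call 0.63 [ 0.5487 -0.0385  0.1015] [248. 196.]
side spindle call 0.8 [ 0.5542 -0.0388  0.0121] [250. 217.]
side stage call 0.88 [ 0.5545 -0.0399  0.0054] [250. 218.]
side stage call 0.27 [0.6236 0.1839 0.0456] [241. 176.]
side pliers call 0.7 [0.4346 0.2282 0.0062] [194. 190.]
side pliers call 0.68 [0.556  0.2179 0.0289] [223. 180.]
side pliers call 0.52 [0.5985 0.39   0.0026] [217. 165.]
side ring call 0.72 [0.6251 0.1856 0.0474] [241. 176.]
side ring call 0.68 [0.5959 0.3133 0.0189] [223. 170.]
side ring call 0.63 [0.403  0.2954 0.0177] [181. 182.]
top shaft_top call 0.67 [ 0.5496 -0.0362  0.1028] [270. 214.]
top groove call 0.77 [ 0.5459 -0.0367  0.0746] [270. 217.]
top groove call 0.37 [ 0.7654 -0.0055 -0.0048] [259. 156.]
top spindle call 0.69 [ 0.5486 -0.0403  0.014 ] [271. 219.]
top stage call 0.57 [ 0.5488 -0.0362  0.0017] [270. 219.]
top pliers call 0.6 [ 6.019e-01  3.906e-01 -6.000e-04] [141. 206.]
```

View pics/side8.png

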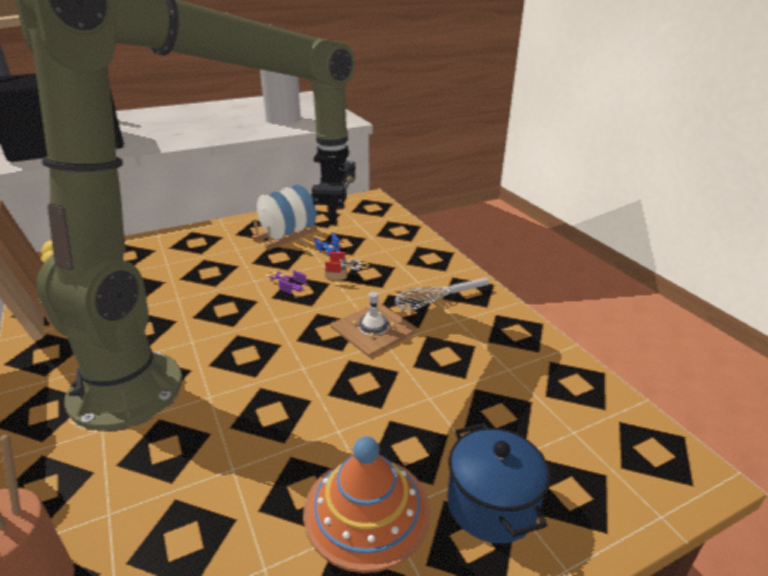

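View pics/top8.png

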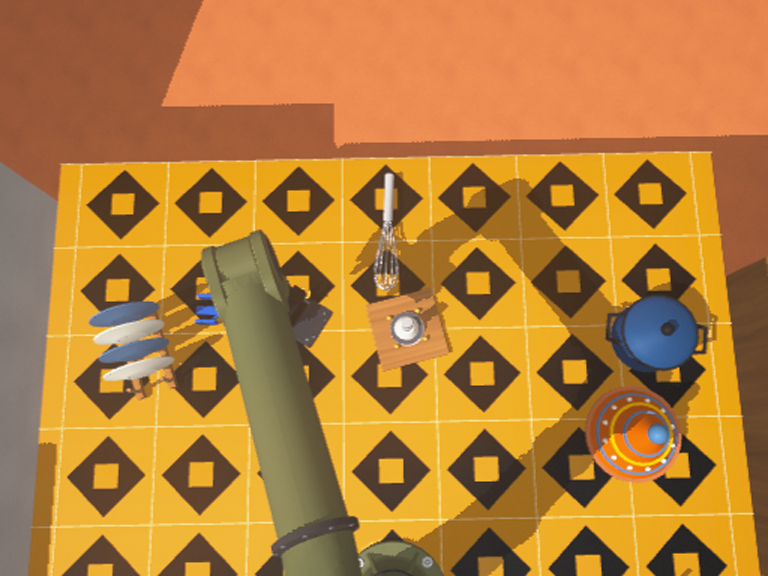

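The spindle stands upright between the pins, at top view (406,328) and side view (373,318). Next is the pliers.

```bash
python3 -m pendant '{"xyz":[[-0.001,0.022,-0.04],[0,0.003,-0.04],[0,0,-0.005],[0,0,0]],"turn":[0,0,0,0]}'
python3 - <<'E'
from h import *
from scipy.spatial.transform import Rotation as R_
o=readout.get_obs(); R=R_.from_euler('xyz',o['tool_rot'],degrees=True).as_matrix(); print(o['time_s'],o['tool_pos'],R.round(3),np.degrees(np.arctan2(R[1,1],R[0,1])))
snap('side','s9.png',8,(185,130,265,200))
E
```

```text
time_s: 13.02
tool_pos: [0.5598, 0.2208, 0.1116]
tool_rot: [36.5, 88.6, 3.5]
force: [0.1, -0.4, 0.6]
grip_width: 0.0872
13.025 [0.55980131 0.22079262 0.11160405] [[ 0.025  0.544  0.839]
 [ 0.001  0.839 -0.544]
 [-1.     0.015  0.02 ]] 57.02480537775421
```

View pics/s9.png

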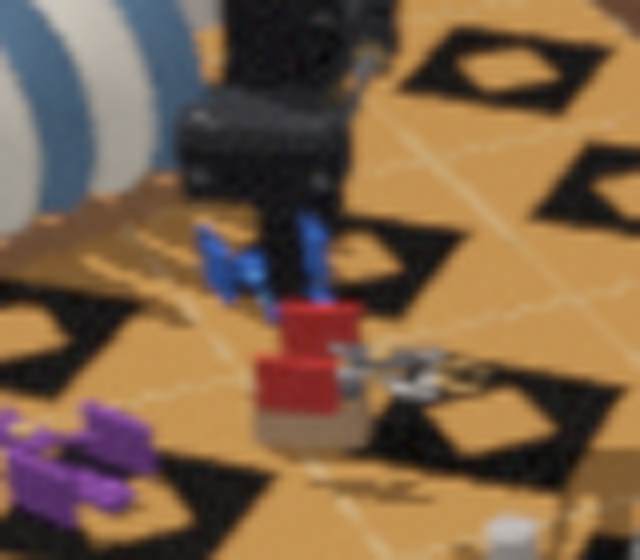

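```bash
python3 -m pendant '{"xyz":[[-0.002,0.002,-0.035],[0,0,-0.027],[0,0,-0.008],[0,0,0]],"turn":[0,0,0,0]}' 1
```

```text
time_s: 13.58
tool_pos: [0.5635, 0.224, 0.0484]
tool_rot: [45.0, 87.9, 11.9]
force: [-0.1, -0.3, -0.0]
grip_width: 0.0869
```

```bash
python3 -m pendant '{"xyz":[[-0.006,0,-0.008],[0,0,-0.003],[0,0,-0.001]],"turn":[0,0,0]}'
python3 - <<'E'
from h import *
from scipy.spatial.transform import Rotation as R_
o=readout.get_obs(); R=R_.from_euler('xyz',o['tool_rot'],degrees=True).as_matrix(); print(o['time_s'],o['tool_pos'],R.round(3),np.degrees(np.arctan2(R[1,1],R[0,1])))
snap('side','s10.png',8,(185,130,265,200))
E
```

```text
time_s: 13.95
tool_pos: [0.5589, 0.2248, 0.0388]
tool_rot: [47.1, 87.6, 14.0]
force: [0.3, -0.2, 0.7]
grip_width: 0.087
13.95 [0.55892559 0.22475438 0.03883565] [[ 0.041  0.545  0.837]
 [ 0.01   0.838 -0.546]
 [-0.999  0.031  0.028]] 56.924972569462646
```

View pics/s10.png

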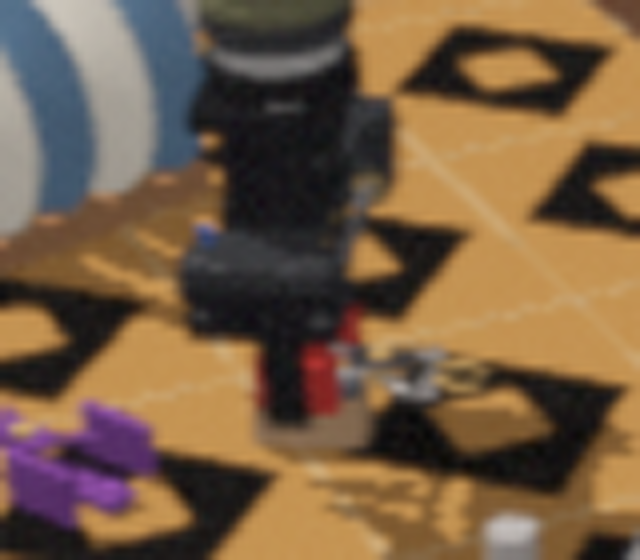

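```bash
python3 -m pendant '{"xyz":[[-0.001,0,-0.003],[0,0,-0.001],[0,0,0]],"turn":[0,0,0]}' 0 24
```

```text
time_s: 14.38
tool_pos: [0.558, 0.225, 0.0347]
tool_rot: [47.5, 87.6, 14.4]
force: [1.3, 0.1, -0.1]
grip_width: 0.0649
```

```bash
python3 -m pendant '{"xyz":[[0,0,0.001],[0,0,0],[0,0,0]],"turn":[0,0,0]}'
```

```text
time_s: 14.75
tool_pos: [0.5576, 0.2247, 0.0353]
tool_rot: [46.9, 87.7, 13.8]
force: [-0.5, -0.5, -0.7]
grip_width: 0.0481
```

```bash
python3 -m pendant '{"xyz":[[0,0,0.01],[0,0,0.02],[0,0,0.03],[0,0,0.03],[0,0,0.005],[0,0,0]],"turn":[0,0,0,0,0,0]}'
python3 - <<'E'
from h import *
from scipy.spatial.transform import Rotation as R_
o=readout.get_obs(); R=R_.from_euler('xyz',o['tool_rot'],degrees=True).as_matrix(); print(o['time_s'],o['tool_pos'],R.round(3),np.degrees(np.arctan2(R[1,1],R[0,1])))
snap('side','s11.png',8,(195,120,275,190))
snap('top','t11.png',8,(175,150,255,220))
for c in ('side','top'):
  for n in ('ring','pliers','shaft_top'): pp(c,n)
E
```

```text
time_s: 15.5
tool_pos: [0.557, 0.2242, 0.1345]
tool_rot: [46.9, 87.7, 13.8]
force: [0.2, 0.4, -1.5]
grip_width: 0.048
15.5 [0.55699803 0.22419527 0.13445174] [[ 0.04   0.546  0.837]
 [ 0.01   0.837 -0.547]
 [-0.999  0.03   0.028]] 56.904141782111445
side ring call 0.6 [0.62   0.1817 0.1482] [240. 154.]
side ring call 0.56 [0.5995 0.3133 0.015 ] [224. 170.]
side ring call 0.47 [0.3985 0.2941 0.0179] [180. 182.]
side pliers call 0.67 [0.433  0.2293 0.006 ] [194. 190.]
side pliers call 0.64 [0.5538 0.2143 0.1306] [222. 158.]
side pliers call 0.55 [0.602  0.3924 0.0008] [218. 165.]
side shaft_top call 0.59 [ 0.5471 -0.0413  0.1015] [248. 197.]
top ring call 0.61 [0.625  0.1768 0.1428] [199. 188.]
top pliers call 0.57 [0.598  0.3903 0.0008] [140. 207.]
top pliers call 0.52 [ 0.4333  0.2251 -0.0017] [190. 256.]
```

View pics/s11.png

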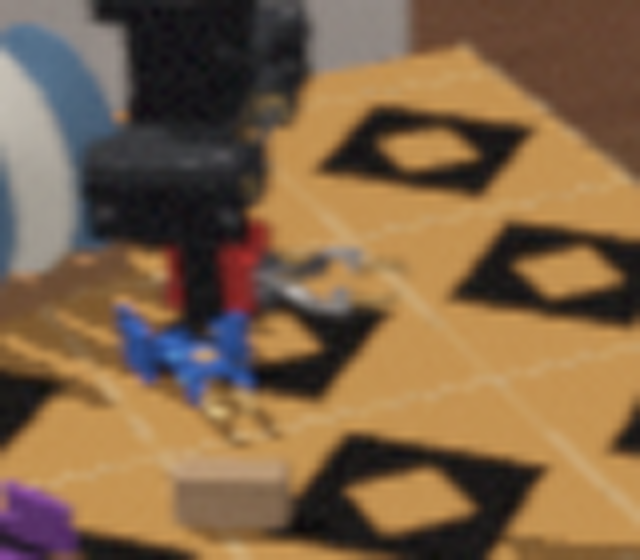

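View pics/t11.png

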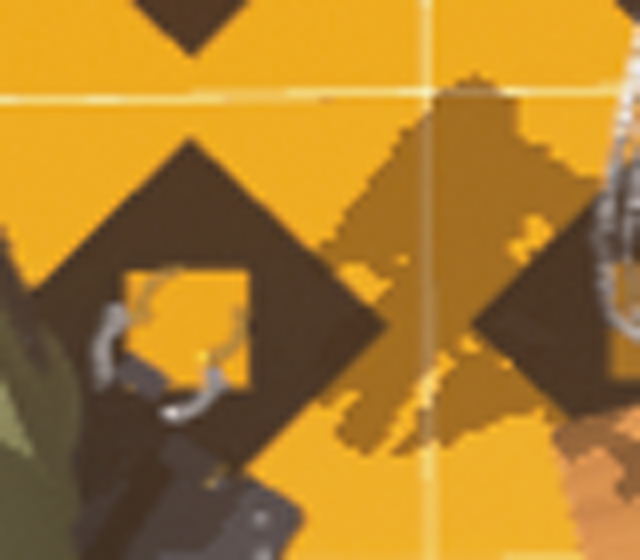

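The pliers are held squeezed at 48 mm, with the ring halves spread around about (195,315) in the top crop. I'll turn them to heading −90° so both cameras can see the ring over the shaft.

```bash
python3 -m pendant '{"xyz":[[0,-0.005,0.002],[0,-0.015,0.0],[0,-0.015,0],[0,-0.015,0],[0,-0.015,0],[0,-0.015,0],[0,-0.01,0],[0,0,0]],"turn":[-0.1,-0.15,-0.15,-0.15,-0.15,-0.15,-0.1,0]}'
python3 - <<'E'
from h import *
from scipy.spatial.transform import Rotation as R_
o=readout.get_obs(); R=R_.from_euler('xyz',o['tool_rot'],degrees=True).as_matrix(); print(o['time_s'],o['tool_pos'],R.round(3),np.degrees(np.arctan2(R[1,1],R[0,1])))
snap('side','s12.png',8,(200,130,280,200))
snap('top','t12.png',8,(195,160,275,230))
for c in ('side','top'):
  for n in ('ring','pliers','shaft_top'): pp(c,n)
E
```

```text
time_s: 16.9
tool_pos: [0.5557, 0.1314, 0.1336]
tool_rot: [43.2, 87.8, -46.1]
force: [0.3, -0.2, -0.8]
grip_width: 0.0484
16.9 [0.55569311 0.13138321 0.13362824] [[ 0.026  1.     0.013]
 [-0.027  0.013 -1.   ]
 [-0.999  0.026  0.028]] 0.7624405578234673
side ring call 0.66 [0.5993 0.3149 0.0164] [224. 170.]
side ring call 0.57 [0.555  0.0544 0.1451] [239. 173.]
side ring call 0.51 [0.3982 0.2957 0.0195] [180. 182.]
side pliers call 0.62 [0.5563 0.1233 0.1317] [231. 168.]
side pliers call 0.6 [0.6025 0.3876 0.0027] [218. 165.]
side pliers call 0.55 [7.711e-01 4.000e-04 5.300e-03] [295. 198.]
side shaft_top call 0.84 [ 0.548  -0.039   0.1027] [248. 196.]
top ring call 0.89 [0.5961 0.312  0.0142] [163. 206.]
top ring call 0.68 [0.5559 0.0498 0.1461] [241. 210.]
top ring call 0.52 [0.3984 0.2932 0.0123] [168. 267.]
top pliers call 0.65 [0.5985 0.3928 0.0013] [140. 207.]
top pliers call 0.64 [0.5518 0.1313 0.1285] [215. 213.]
top pliers call 0.39 [ 0.4335  0.2283 -0.0028] [189. 256.]
top shaft_top call 0.78 [ 0.5502 -0.0413  0.1023] [272. 214.]
```

View pics/s12.png

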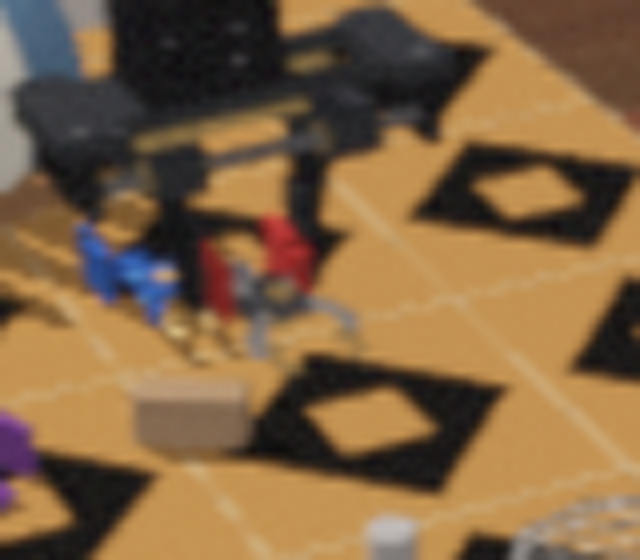

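View pics/t12.png

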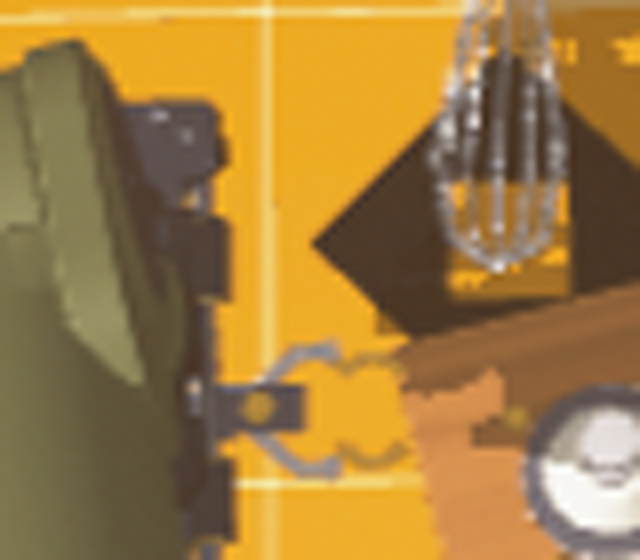

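Run:
```python
from h import *
im=cv2.cvtColor(cv2.imread('pics/t12.png'),cv2.COLOR_BGR2RGB)
px=lambda u,o:(np.array(u)+.5)/8-.5+np.array(o)
print('ring top',ray('top',px((372,411),(195,160)),.1425).round(4))
print('shaft top?',ray('top',px((607,432),(195,160)),.102).round(4))
print('shaft proj of (.5495,-.0385)',((proj('top',(.5495,-.0385,.102))-[195,160]+.5)*8-.5).round(0))
print('ring side',ray('side',px((300,340),(200,130)),.1425).round(4), 'shaft side',ray('side',px((392,527),(200,130)),.102).round(4))
```

```text
ring top [0.5541 0.0512 0.1425]
shaft top? [ 0.5511 -0.0367  0.102 ]
shaft proj of (.5495,-.0385) [612. 436.]
ring side [0.5544 0.0661 0.1425] shaft side [ 0.5517 -0.0355  0.102 ]
```

```bash
python3 -m pendant '{"xyz":[[-0.002,-0.03,0],[-0.002,-0.03,0],[-0.001,-0.02,0],[0,0,0],[0,0,0]],"turn":[0,0,0,0,0]}'
cat > look.py <<'E'
import sys
from h import *
from scipy.spatial.transform import Rotation as R_
k=sys.argv[1]
o=readout.get_obs(); R=R_.from_euler('xyz',o['tool_rot'],degrees=True).as_matrix(); print(o['time_s'],o['tool_pos'],o['force'].round(1),R.round(3),o['grip_width'])
snap('side','s%s.png'%k,12,(222,170,272,215))
snap('top','t%s.png'%k,12,(245,190,295,235))
for c in ('side','top'):
  for n in ('ring','shaft_top','groove','spindle'): pp(c,n)
E
python3 look.py 13
```

```text
time_s: 17.92
tool_pos: [0.5507, 0.0536, 0.1339]
tool_rot: [46.6, 87.9, -42.3]
force: [-0.6, 0.4, -0.6]
grip_width: 0.048
17.925 [0.55066905 0.05357372 0.13391435] [-0.6  0.4 -0.6] [[ 0.028  0.999  0.019]
 [-0.025  0.02  -0.999]
 [-0.999  0.027  0.026]] 0.04803297984624484
side ring call 0.61 [0.4006 0.298  0.0209] [181. 181.]
side ring call 0.57 [ 0.5503 -0.0268  0.1488] [247. 183.]
side ring call 0.38 [0.5948 0.3112 0.0183] [223. 170.]
side shaft_top call 0.69 [ 0.5591  0.2239 -0.0013] [223. 185.]
side shaft_top call 0.54 [ 0.545  -0.0385  0.0979] [247. 197.]
side groove call 0.63 [ 0.5492 -0.035   0.0769] [248. 202.]
side spindle call 0.72 [ 0.5497 -0.0353  0.0121] [248. 216.]
top ring call 0.91 [0.397  0.2934 0.0133] [168. 268.]
top ring call 0.67 [ 0.5489 -0.0269  0.1426] [267. 212.]
top ring call 0.65 [0.5941 0.3122 0.0146] [163. 207.]
top shaft_top call 0.6 [ 0.5529 -0.039   0.1052] [271. 213.]
top groove call 0.66 [ 0.5498 -0.0396  0.0764] [271. 215.]
top spindle call 0.73 [ 0.5467 -0.0389  0.0132] [271. 219.]
```

View pics/s13.png

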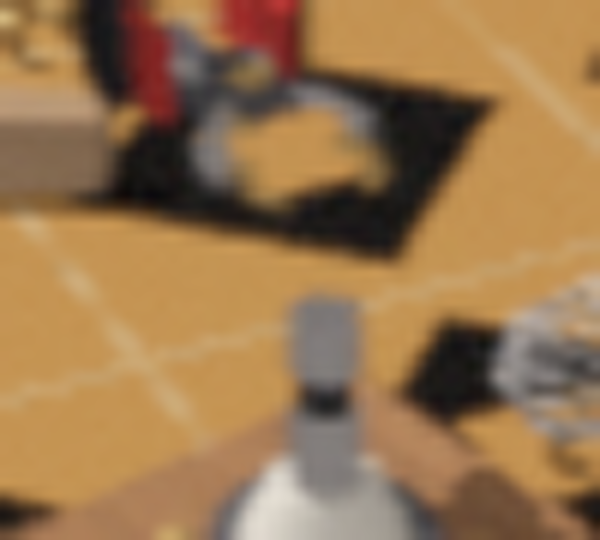

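View pics/t13.png

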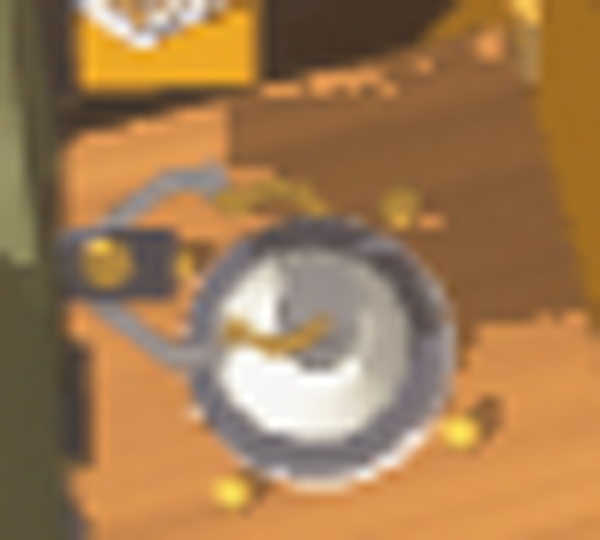

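```bash
cat > al.py <<'E'
import sys
from h import *
o=(245,190)
px=lambda u:(np.array(u)+.5)/12-.5+np.array(o)
v=list(map(float,sys.argv[1:]))
r=ray('top',px(v[0:2]),v[4]);s=ray('top',px(v[2:4]),.102)
print('ring',r.round(4),'shaft',s.round(4),'move',(s-r)[:2].round(4))
E
python3 al.py 272 266 322 302 .1425
python3 - <<'E'
from h import *
for w in ((.5495,-.0385,.102),(.5495,-.0385,.012)): print((proj('top',w)-[245,190]+.5)*12-.5,(proj('side',w)-[222,170]+.5)*12-.5)
E
```

```text
ring [ 0.5502 -0.0265  0.1425] shaft [ 0.5475 -0.0395  0.102 ] move [-0.0028 -0.013 ]
[317.98627299 294.16408974] [321.80273547 317.78689174]
[312.92270941 347.2465138 ] [322.71959098 569.63275045]
```

```bash
python3 -m pendant '{"xyz":[[-0.002,-0.010,-0.006],[0,-0.001,-0.004],[0,0,0],[0,0,0]],"turn":[0,0,0,0]}'; python3 look.py 14
```

```text
time_s: 18.92
tool_pos: [0.5481, 0.0401, 0.1228]
tool_rot: [44.4, 87.9, -44.6]
force: [0.5, 0.3, -0.7]
grip_width: 0.048
18.925 [0.54807631 0.04012623 0.12283572] [ 0.5  0.3 -0.7] [[ 0.027  0.999  0.017]
 [-0.026  0.018 -0.999]
 [-0.999  0.026  0.027]] 0.04797065304556009
side ring call 0.66 [ 0.5467 -0.0376  0.1351] [247. 188.]
side ring call 0.61 [0.3986 0.2972 0.0202] [180. 181.]
side ring call 0.6 [0.5972 0.313  0.0157] [224. 170.]
side shaft_top call 0.83 [ 0.5482 -0.041   0.1027] [248. 196.]
side groove call 0.54 [ 0.5516 -0.0387  0.0799] [249. 201.]
side spindle call 0.83 [ 0.5537 -0.0388  0.0132] [250. 216.]
side spindle call 0.61 [ 0.7716 -0.0037  0.0063] [296. 199.]
top ring call 0.86 [0.5965 0.311  0.0136] [164. 206.]
top ring call 0.82 [0.3982 0.2969 0.0112] [167. 267.]
top ring call 0.43 [ 0.5505 -0.0425  0.131 ] [273. 212.]
top shaft_top call 0.84 [ 0.5492 -0.0377  0.1046] [271. 214.]
top groove call 0.88 [ 0.5482 -0.0351  0.0732] [270. 216.]
top spindle call 0.68 [ 0.5475 -0.0422  0.0145] [272. 219.]
```

View pics/s14.png

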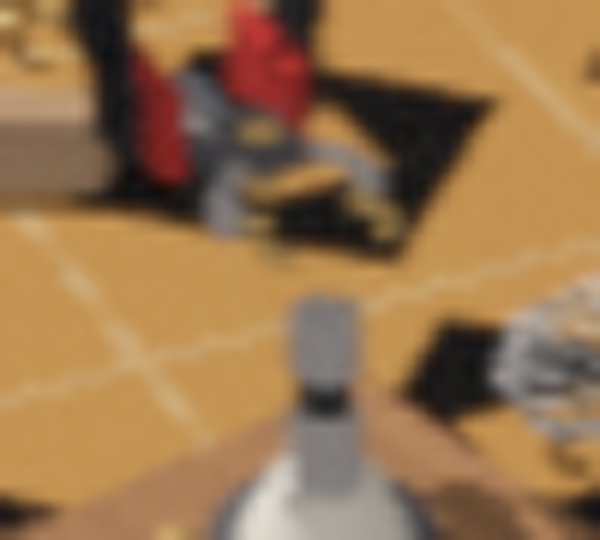

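View pics/t14.png

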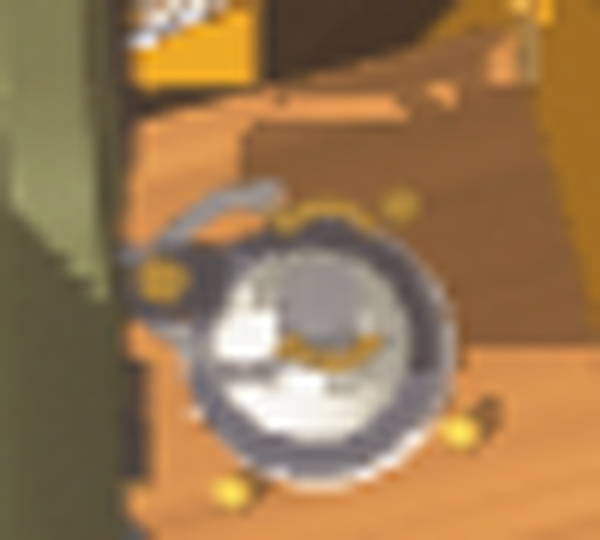

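```bash
python3 al.py 329 283 321 301 .1315;  python3 - <<'E'
from h import *
print(((proj('top',(.548,-.0395,.102))-[245,190]+.5)*12-.5))
b=cv2.imread('pics/t14.png')
im=cv2.resize(b[160:400,200:440],None,fx=2.4,fy=2.4,interpolation=cv2.INTER_CUBIC);cv2.imwrite('pics/t14z.png',im)
E
```

```text
ring [ 0.5475 -0.0408  0.1315] shaft [ 0.5477 -0.0392  0.102 ] move [0.0002 0.0015]
[322.04021507 299.89888642]
```

View pics/t14z.png

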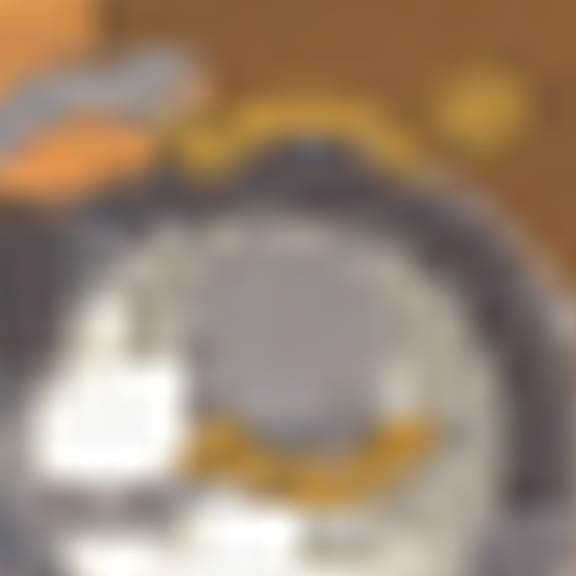

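```bash
python3 -m pendant '{"xyz":[[0,0.002,-0.006],[0,0,-0.004],[0,0,0],[0,0,0]],"turn":[0,0,0,0]}'; python3 look.py 15
```

```text
time_s: 19.92
tool_pos: [0.5479, 0.0425, 0.1119]
tool_rot: [43.7, 87.9, -45.2]
force: [-0.6, 0.6, -0.8]
grip_width: 0.0479
19.925 [0.54788762 0.04252629 0.11187294] [-0.6  0.6 -0.8] [[ 0.026  0.999  0.018]
 [-0.026  0.019 -0.999]
 [-0.999  0.026  0.027]] 0.047915310252730485
side ring call 0.7 [0.3995 0.2963 0.0196] [180. 181.]
side ring call 0.54 [ 0.546  -0.035   0.1259] [247. 190.]
side shaft_top call 0.76 [ 0.5457 -0.0441  0.1019] [248. 197.]
side groove call 0.7 [ 0.5493 -0.0345  0.0799] [248. 201.]
side spindle call 0.76 [ 0.5515 -0.0364  0.011 ] [249. 217.]
side spindle call 0.4 [0.5495 0.0383 0.1082] [239. 184.]
top ring call 0.7 [ 0.548  -0.0408  0.1208] [272. 214.]
top ring call 0.63 [0.4001 0.2942 0.0108] [168. 267.]
top ring call 0.61 [0.5925 0.3135 0.0143] [163. 207.]
top shaft_top call 0.52 [ 0.5522 -0.038   0.1021] [271. 213.]
top shaft_top call 0.52 [0.5469 0.0408 0.1095] [245. 215.]
top groove call 0.6 [ 0.5482 -0.0354  0.074 ] [270. 216.]
top spindle call 0.86 [ 0.5487 -0.0404  0.0129] [271. 219.]
```

View pics/s15.png

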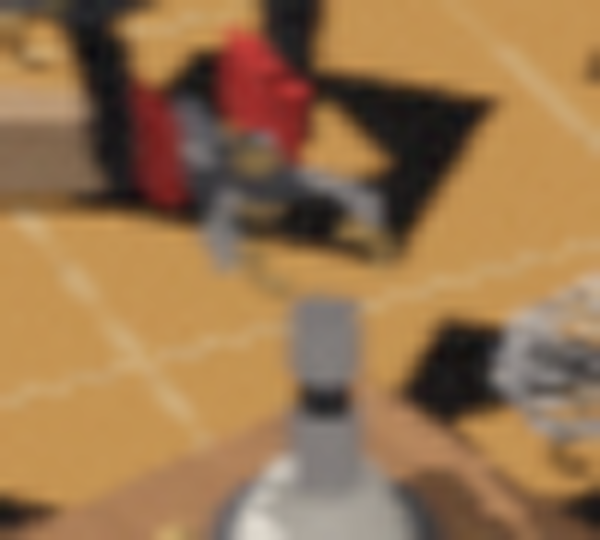

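View pics/t15.png

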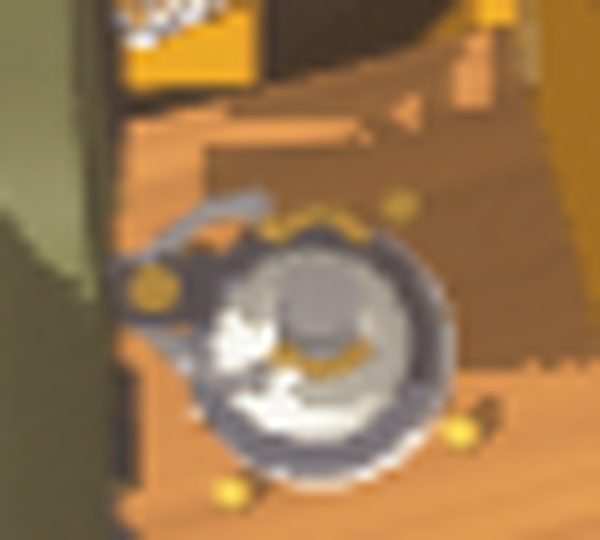

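```bash
python3 al.py 318 291 320 300 .1205
python3 - <<'E'
from h import *
b=cv2.imread('pics/t15.png')
im=cv2.resize(b[170:410,200:440],None,fx=2.4,fy=2.4,interpolation=cv2.INTER_CUBIC);cv2.imwrite('pics/t15z.png',im)
E
```

```text
ring [ 0.5473 -0.0382  0.1205] shaft [ 0.548 -0.039  0.102] move [ 0.0007 -0.0008]
```

View pics/t15z.png

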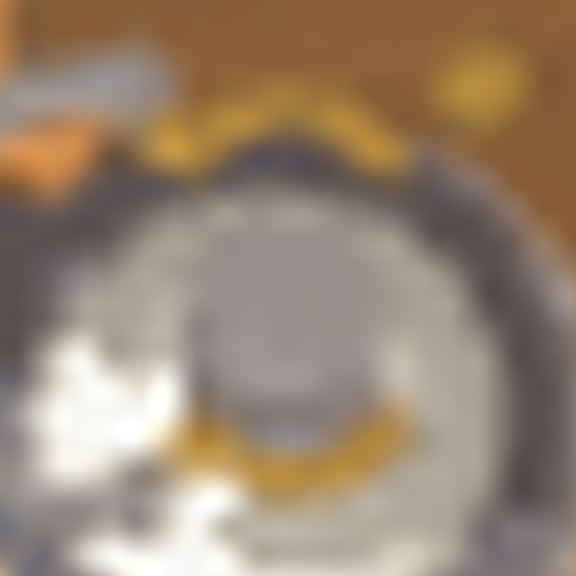

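```bash
python3 -m pendant '{"xyz":[[0.0005,-0.0005,-0.004],[0,0,-0.004],[0,0,-0.002],[0,0,0]],"turn":[0,0,0,0]}'
```

```text
time_s: 20.92
tool_pos: [0.5483, 0.042, 0.101]
tool_rot: [43.5, 87.9, -45.5]
force: [0.2, 0.3, -1.7]
grip_width: 0.0479
```

```bash
python3 -m pendant '{"xyz":[[0,0,-0.004],[0,0,-0.004],[0,0,-0.002],[0,0,0]],"turn":[0,0,0,0]}'; python3 look.py 16
```

```text
time_s: 21.42
tool_pos: [0.5482, 0.042, 0.0903]
tool_rot: [43.2, 87.9, -45.7]
force: [0.1, 0.5, -1.9]
grip_width: 0.0481
21.425 [0.54821355 0.04196632 0.09025797] [ 0.1  0.5 -1.9] [[ 0.026  1.     0.018]
 [-0.026  0.019 -0.999]
 [-0.999  0.025  0.027]] 0.04808825925057759
side ring call 0.77 [ 0.5471 -0.035   0.1015] [247. 196.]
side ring call 0.69 [0.3962 0.298  0.0212] [179. 181.]
side ring call 0.44 [ 0.5497 -0.0376  0.0791] [248. 201.]
side shaft_top call 0.87 [ 0.5481 -0.041   0.1028] [248. 196.]
side shaft_top call 0.25 [0.5623 0.2216 0.002 ] [224. 185.]
side groove call 0.65 [ 0.5476 -0.0378  0.1033] [248. 196.]
side groove call 0.6 [ 0.5515 -0.0386  0.0787] [249. 201.]
side spindle call 0.6 [ 0.5516 -0.038   0.0099] [249. 217.]
side spindle call 0.48 [ 0.5476 -0.0412  0.1046] [248. 196.]
top ring call 0.78 [0.3981 0.2942 0.0156] [167. 267.]
top ring call 0.7 [ 0.5486 -0.0395  0.0982] [271. 215.]
top ring call 0.58 [0.5965 0.3104 0.0153] [164. 206.]
top shaft_top call 0.65 [ 0.5494 -0.0406  0.101 ] [272. 214.]
top groove call 0.84 [ 0.5462 -0.0359  0.0737] [270. 217.]
top spindle call 0.57 [ 0.5492 -0.0375  0.0137] [270. 219.]
top spindle call 0.35 [ 0.5502 -0.0422  0.1   ] [272. 214.]
```

View pics/s16.png

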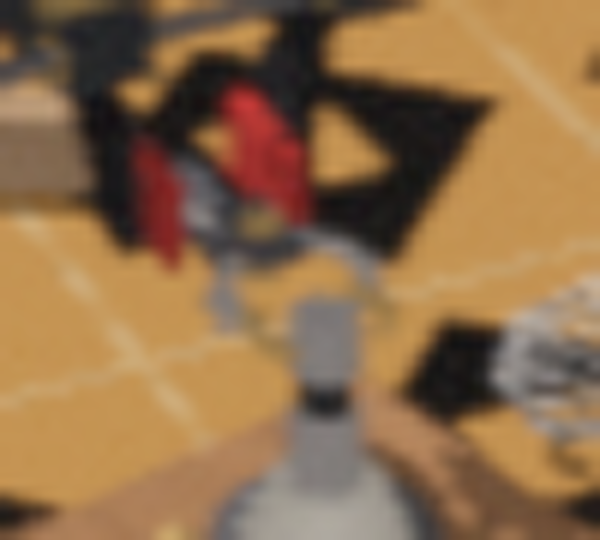

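View pics/t16.png

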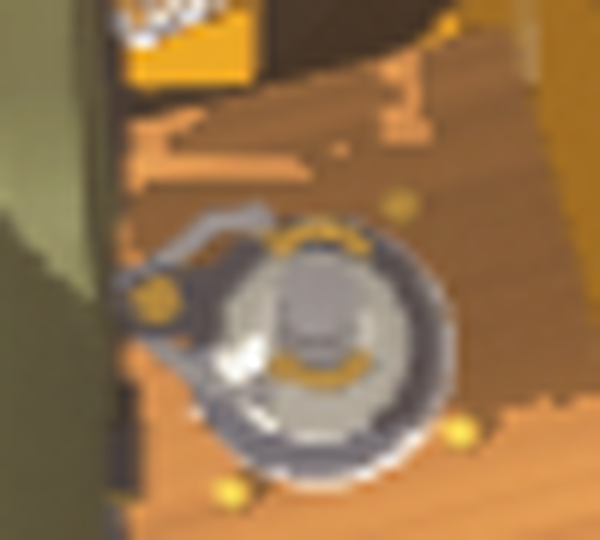

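```bash
python3 -m pendant '{"xyz":[[0.0005,0,-0.004],[0,0,-0.004],[0,0,-0.003],[0,0,0]],"turn":[0,0,0,0]}'; python3 look.py 17
```

```text
time_s: 22.42
tool_pos: [0.5487, 0.042, 0.0785]
tool_rot: [43.2, 87.9, -45.8]
force: [-0.6, 0.2, -0.8]
grip_width: 0.048
22.425 [0.54866992 0.04201493 0.07845808] [-0.6  0.2 -0.8] [[ 0.026  1.     0.018]
 [-0.026  0.019 -0.999]
 [-0.999  0.025  0.027]] 0.04803998047285246
side ring call 0.73 [ 0.5475 -0.0344  0.0901] [247. 198.]
side ring call 0.71 [0.4001 0.2959 0.0177] [181. 182.]
side ring call 0.43 [0.6    0.3143 0.0163] [224. 170.]
side shaft_top call 0.66 [ 0.5483 -0.0409  0.101 ] [248. 197.]
side groove call 0.51 [ 0.5496 -0.037   0.0787] [248. 201.]
side spindle call 0.71 [ 0.5521 -0.0365  0.0129] [249. 216.]
side spindle call 0.33 [ 5.626e-01  2.235e-01 -5.000e-04] [224. 185.]
top ring call 0.84 [0.3979 0.2928 0.0127] [168. 267.]
top ring call 0.7 [ 0.5466 -0.0414  0.0881] [272. 216.]
top ring call 0.6 [0.5949 0.3128 0.0156] [163. 207.]
top shaft_top call 0.62 [ 0.5503 -0.0386  0.1042] [271. 214.]
top groove call 0.76 [ 0.5493 -0.0344  0.0736] [270. 216.]
top groove call 0.6 [ 0.5483 -0.037   0.0126] [270. 219.]
top spindle call 0.79 [ 0.5511 -0.0406  0.0149] [271. 218.]
```

View pics/s17.png

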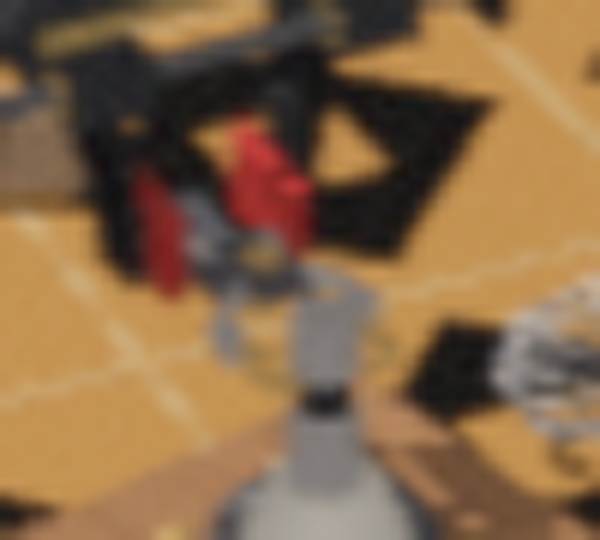

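View pics/t17.png

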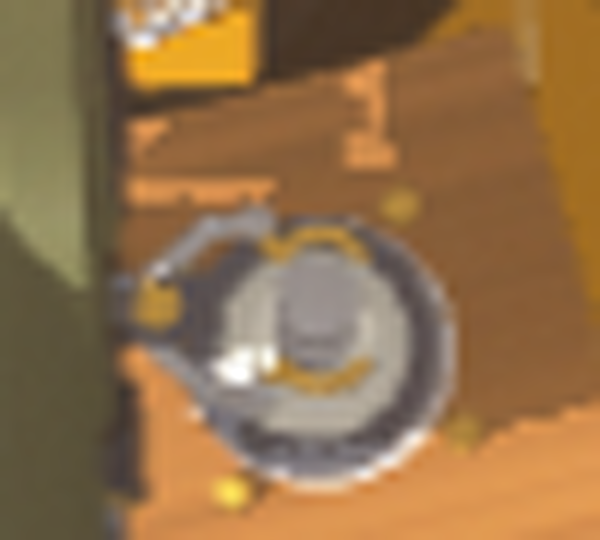

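```bash
python3 al.py 318 308 320 301 .0872; python3 -m pendant '{"xyz":[[0,0,-0.003],[0,0,-0.003],[0,0,-0.002],[0,0,0]],"turn":[0,0,0,0]}'
```

```text
ring [ 0.5483 -0.0387  0.0872] shaft [ 0.5477 -0.039   0.102 ] move [-0.0006 -0.0003]
time_s: 23.42
tool_pos: [0.5489, 0.0421, 0.0702]
tool_rot: [44.1, 87.9, -44.8]
force: [-0.0, 0.1, -0.4]
grip_width: 0.0479
```

```bash
python3 -m pendant '{"xyz":[[-0.0005,-0.0003,-0.002],[0,0,-0.0005],[0,0,0],[0,0,0]],"turn":[0,0,0,0]}'; python3 look.py 18
```

```text
time_s: 23.92
tool_pos: [0.5484, 0.0418, 0.0676]
tool_rot: [44.3, 87.9, -44.6]
force: [-0.0, 0.1, -0.2]
grip_width: 0.0477
23.925 [0.54842665 0.04179495 0.06764635] [-0.   0.1 -0.2] [[ 0.026  0.999  0.018]
 [-0.026  0.019 -0.999]
 [-0.999  0.026  0.027]] 0.04773251957099308
side ring call 0.64 [0.3988 0.2983 0.0169] [180. 182.]
side ring call 0.49 [ 0.5471 -0.0345  0.0798] [247. 201.]
side ring call 0.46 [0.5976 0.3119 0.0172] [224. 170.]
side shaft_top call 0.82 [ 0.5505 -0.0391  0.1036] [249. 196.]
side groove call 0.72 [ 0.5471 -0.0345  0.0798] [247. 201.]
side spindle call 0.75 [ 0.5493 -0.0365  0.0111] [248. 217.]
top ring call 0.89 [0.4    0.2954 0.013 ] [167. 267.]
top ring call 0.87 [0.5938 0.312  0.0152] [163. 207.]
top ring call 0.66 [ 0.5513 -0.0419  0.0766] [272. 215.]
top shaft_top call 0.54 [ 0.549  -0.0371  0.1028] [271. 214.]
top groove call 0.7 [ 0.5532 -0.038   0.0749] [271. 214.]
top spindle call 0.57 [ 0.5518 -0.0443  0.0125] [272. 218.]
top spindle call 0.19 [ 0.5511 -0.0405  0.0775] [272. 215.]
```

View pics/s18.png

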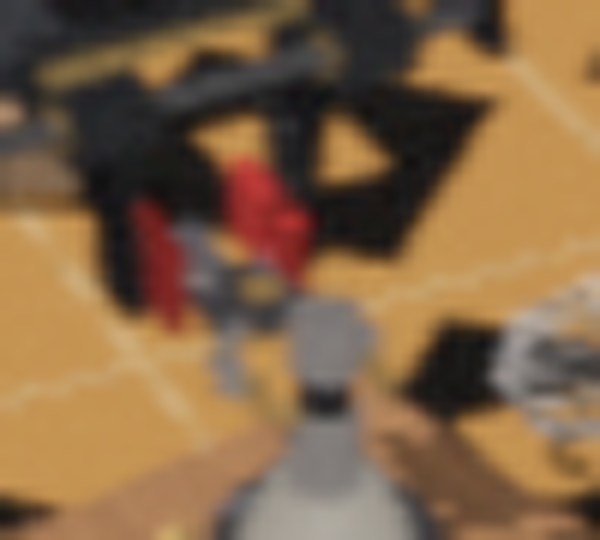

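View pics/t18.png

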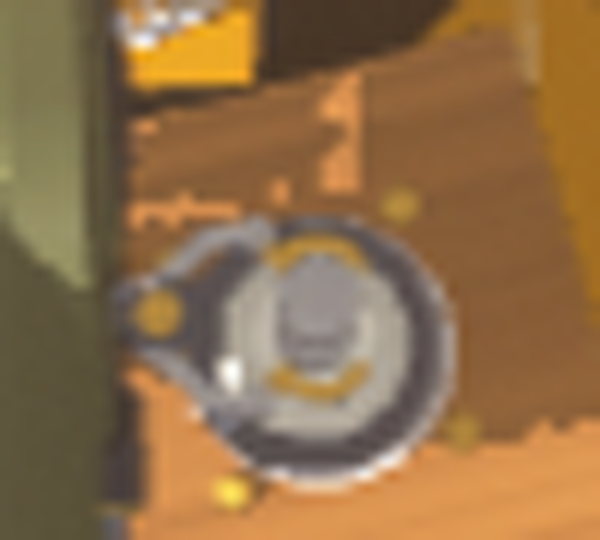

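```bash
python3 al.py 318 316 320 301 .0763
python3 - <<'E'
from h import *
b=cv2.imread('pics/t18.png')
def circ(c,z,r,col,dx=0):
    a=np.linspace(0,2*np.pi,60)
    P=np.array([proj('top',(c[0]+(dx*np.sign(np.cos(t)))+r*np.cos(t),c[1]+r*np.sin(t),z)) for t in a])
    P=(P-[245,190]+.5)*12-.5
    cv2.polylines(b,[P.round().astype(int)],True,col,1)
S=(.5477,-.039)
circ(S,.102,.011,(0,255,0));circ(S,.0763,.008,(0,255,0));circ(S,.024,.035,(0,255,0))
circ(S,.0763,.012,(255,0,255),.008)
cv2.imwrite('pics/o18.png',b)
E
```

```text
ring [ 0.5479 -0.0389  0.0763] shaft [ 0.5477 -0.039   0.102 ] move [-0.0002 -0.0001]
```

View pics/o18.png

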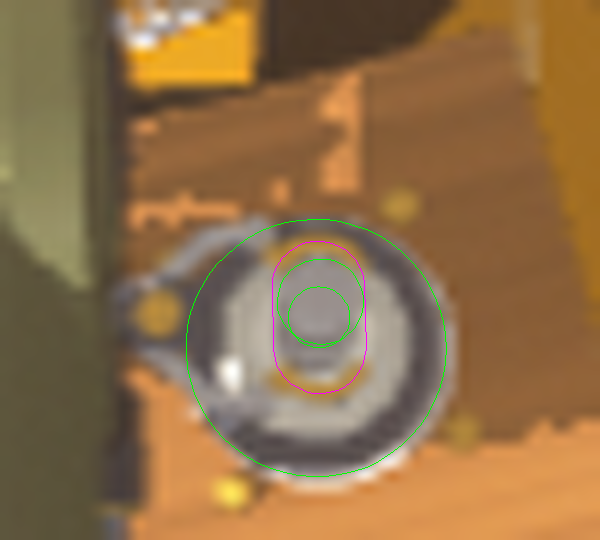

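```bash
python3 -m pendant '{"xyz":[[0,0,0],[0,0,0],[0,0,0],[0,0,0]],"turn":[0,0,0,0]}'
python3 - <<'E'
from h import *
im=read_camera('side');b=cv2.resize(im[185:220,230:270,::-1].copy(),None,fx=18,fy=16,interpolation=cv2.INTER_CUBIC)
cv2.imwrite('pics/s19.png',b)
snap('side','s19f.png',1.5)
print(readout.get_obs()['joint_velocities'].round(2))
E
```

```text
time_s: 24.92
tool_pos: [0.5484, 0.0418, 0.0676]
tool_rot: [44.2, 87.9, -44.7]
force: [0.3, 0.1, -1.4]
grip_width: 0.0483
[-0.01 -0.02 -0.03  0.03  0.05  0.02 -0.  ]
```

View pics/s19.png

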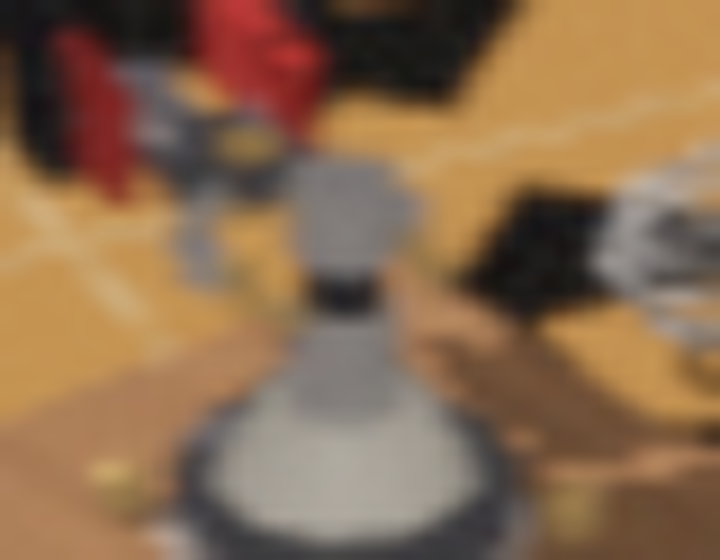

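View pics/s19f.png

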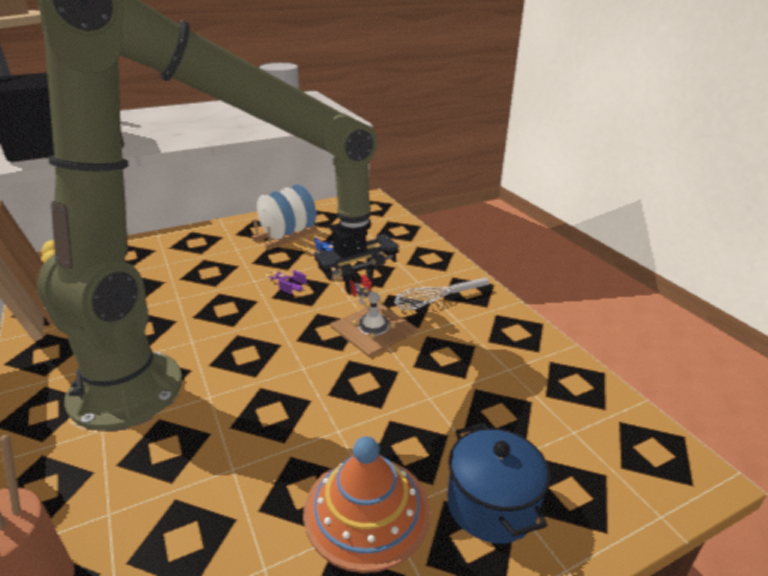

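Run:
```python
from h import *
b=cv2.imread('pics/s19.png'); A=b.copy()
pr=lambda w:(proj('side',w)-[230,185]+.5)*[18,16]-.5
# groove calibration
for z in (.070,.082,.102): print(z,pr((.549,-.047,z)).round(0))
for z,col in ((.0763,(255,0,255)),):
  for s in (1,-1):
    t=np.linspace(-1.3,1.3,30)
    P=np.array([pr((.549+s*(.008+.012*np.cos(x)),-.0387+.012*np.sin(x),z)) for x in t])
    cv2.polylines(b,[P.round().astype(int)],False,col,1)
hsv=cv2.cvtColor(A,cv2.COLOR_BGR2HSV)
cv2.imwrite('pics/o19.png',np.hstack([A[100:400,120:500],b[100:400,120:500]]))
```

```text
0.07 [356. 327.]
0.082 [356. 281.]
0.102 [356. 204.]
```

View pics/o19.png

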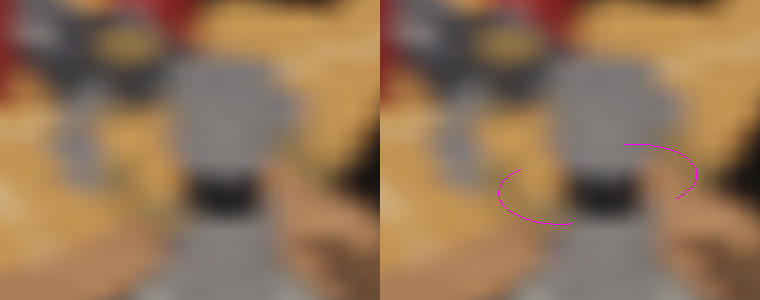

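```bash
python3 -c "
from h import *
print(sign_off()); o=readout.get_obs(); print(o['time_s'],o['tool_pos'],o['force'],o['grip_width'])"
```

```text
the job is handed in; nothing more can be done
None
the job is handed in; nothing more can be done
```

The spindle is standing on the assembly plate between its four pins, and the pliers are held squeezed with the spread ring around the groove. I handed the job in at about 25 s; sign-off reports no verdict.

**Spindle:** I set it down between the pins and let go. Touchdown pushed back with 19 N at the height expected for the plate. Later pictures show it upright and clear of the pins.

**Pliers:** I took the red pair and squeezed it to about 48 mm over the grips, which is the stop. I turned it to point at −90° and lowered the spread ring over the shaft top in small steps.

**Last checks:**
- **Ring height:** about 76.3 mm, worked out from the tool position, against 76 mm for the groove.
- **Ring centring:** about 0.2 mm off the shaft axis in the top picture, though the method is only good to about 1 mm. In that picture the flange looked about 0.7 mm to one side of where I took the axis to be.
- **Forces and grip:** forces on the tool were at most 1.4 N and steady, the grip read 48.3 mm, and the arm was at rest.
- **Bystanders:** the rack, pot and whisk look unmoved in the pictures.

**Small disagreements:**
- **Camera offset:** the side camera shows everything about half a pixel higher than its calibration predicts, roughly 2 mm. It affects ring and groove alike.
- **Tool tilt:** the gripper leans about 2° from vertical. It leaned the same way when it took the pliers lying level, so they should still be level to within about a degree, but I did not measure that directly.

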